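# Load the forming-plate bed and prove it with the gauge carriage

### The arm

A 6-joint arm with a two-finger parallel gripper is mounted at the origin on the work surface. World frame = base frame: x ahead of the robot, y to its left, z up, the work surface at z = 0. Lengths are in m, angles in rad, forces in N, time in s.
With the tool pointing down it reaches from about 0.35 to 0.85 m from the base axis. Payload 8.1 kg.
Tool frame: the origin (TCP) lies midway between the tips of the shut fingers; the grasp point (between the pads) lies ctrl.hold_point_z behind it (ctrl.hold_point_z is the distance from the TCP to the grasp point, in m); z points along the fingers, y is the line along which they close (so a half turn about z gives the same grasp; the last joint's range is limited). The gripper opens to 93 mm and grips with 3 to 60 N. Pads are 15 mm wide; open, the fingers measure 128 mm over their backs; the gripper's body (75 mm by 188 mm) begins 65 mm behind the grasp point.
Start: joints at [1.112, 0.13, 1.488, -0, 1.523, -0.085], TCP at [0.219, 0.559, 0.219] pointing down, gripper open.
Joint ranges: [-2.96, 2.96], [-0.89, 2.26], [0.02, 2.5], [-1.34, 4.48], [0, 2.73], [-2.66, 2.66]. Speed limits (rad/s): [2.39, 2.39, 2.79, 3.14, 3.14, 3.14].

### API

Orientations are given as [roll, pitch, yaw] about the fixed x, y, z axes, in that order (R = Rz(yaw) Ry(pitch) Rx(roll)).
In Python, from bench import monitor, optics, ctrl gives the robot as it stands.
- The arm moves only by the tool jog_arm, never from a script. Its argument "plan" is a list of rows, each a list of 2 entries, a list of its own where there are three numbers: the shift along the tool's x, y, z in mm, then the turn about the tool's z in degrees. In form: [[[tx, ty, tz], turn], ...]. A call has exactly 8 rows; each row shifts and turns the commanded pose from where the row before left it, along the tool's axes as they then stand; what a row does not reach is not made up. A row lasts 1/10 s, in which the tool goes at most 50 mm and 8.59 degrees, less where a joint would pass 70% of its speed; a pose out of reach is approached as far as the arm can. A call is refused whole if a number of a shift passes 50 or a number of a turn 8.59, either way. A call with a gripper value outside its range is refused whole. "claw" is the opening in per cent of the stroke, from 0 (shut) to 100 (fully open), set as the call begins (left out, the last holds). The fingers move at their own pace and stop on an object; "squeeze" is the grip in N (left out, the last holds). Time passes only in rows, so rows that do not move let the fingers close, or fill a call up. It gives the time, the measured TCP pose, the force, the opening and the grip force at its end, in the units of the state.
- monitor.get_obs(): the state, without advancing time (a new reading comes with each control period).
- optics.read_camera(name): name is "scene" or "top"; returns a dict with "color" (480x640x3 uint8, blue, green, red), "K" (3x3 intrinsics, pixels), "rvec" (rotation vector, rad) and "tvec" (3), from world to camera coordinates, as OpenCV has them. Camera axes: x right, y down, z forward; pixel columns grow to the right and rows downward; lengths in m; the calibration is good to about 2 mm. A picture is of the moment at which its call begins. There is no depth.
- ctrl.sign_off(): hands the job in; it is judged then, once.
Trained networks look in the newest picture that a camera, given by its name, has taken for a name from the list of things; names that differ only in an ending like _2 or _b are one class to them, and where a whole thing is asked for, a point or a joint stands for the part that bears it (a point fixed in the world has none). Each returns a list of dicts, best first, with "conf" (0 to 1); they miss things now and then, are a little off and sometimes report something else, mostly with a low value. They report only what shows in the picture. A call takes as long as a camera call. They do not tell look-alikes from the thing itself.
- optics.masks_of(query, camera): "pixels" (480x640 bool, what is visible of it) and "extent" ([left, top, width, height] in pixels, round what is visible of it).
- optics.spot_point(query, camera): "pixel" ([column, row] in pixels: a listed point, or the origin of a listed thing).
The state is a dict: "time_s": time; "joint_positions": joint angles; "qvel": joint speeds; "effort": joint torques, N m; "tool_pos": TCP position; "tcp_rot": TCP orientation; "contact_force": force on the tool from outside, world axes, zero at the start; "torque": the same for the moment, N m; "opening": opening from 0.0 (shut) to 1.0 (fully open); "grasp_force": force on a finger pad.
Only numpy, scipy, OpenCV 4.12 (cv2) and the standard library are available. Lean on these libraries where they do the work, as an engineer would, in place of code of your own. Each camera call takes 0.05 s, during which the arm holds its last target. There are 200 camera calls.

### The job

Slide the gauge carriage back against its red stop, take the wooden packing block out of the bed and put it in the grey scrap tub, and lay every forming plate that is out on the bench into the nest of its own shape and colour, flat on the floor of the bed. Once all of them are home, run the gauge carriage right across to its green stop and leave it there; the jar, can, pliers and ring nearby must not be moved.

Things in the scene. Friction and masses are not known exactly. Their poses are not given: they have to be found in the camera images.
- fixture: forming-plate bed, fixed: steel base (x -112..+60, y -175..+175 mm, 6 thick) with an aluminium tray 106 x 226 mm centred on the origin, walls z 6 to 14 mm, split by 4 mm walls into interlocking nests. Origin at bench height under the tray's centre, y along the tray. Carriage rail along y at x=-87 mm, red stop at its +y end, green at its -y end
- gauge (a joint): position of the height-gauge carriage on its rail, m: 0 = against the red stop (parked, clear of the nests), 0.280 = at the green stop; grows along the fixture's -y. Its steel bar (18 mm wide, z 46.5 to 56.5 mm) spans the tray, clears the ribs of seated plates (tops at z=42) but strikes a plate sitting proud on a wall. Friction 2 N, damping 4 N per m/s; stays where left
- gauge_grip (a point): centre of the top of the carriage's black grip block, 70 mm above the bench. Block: 24 mm along the fixture's y, 30 mm along x, z 37 to 70 mm, above a wider yellow saddle (40 mm along y, 32 mm along x, up to z=37); the bar leaves it on the +x side
- plate_u: copper-coloured U-shaped forming plate, with a 34 mm wide notch open towards its +x for the Y plate's stem. Origin on its underside, below the centre of the grip rib; 10 mm thick, rib 12 mm wide (x), 40 mm long (y), z 10 to 36 mm. Seated, origin and axes match nest_u. Outline, mm: base bar x -11..+13, y -41..+41; two arms x up to +43, y -41..-17 and +17..+41. About 180 g.
- plate_y: brass-coloured forming plate, a long bar with a short stem (Y-shaped), the partner of the U plate. Origin on its underside, below the centre of the grip rib; 10 mm thick, rib 12 mm wide (x), 40 mm long (y), z 10 to 36 mm. Seated, origin and axes match nest_y. Outline, mm: bar x -11..+11, y -53..+59; stem x down to -43 at y -25..+1. About 180 g.
- plate_l: blue L-shaped forming plate; may be absent. Origin on its underside, below the centre of the grip rib; 10 mm thick, rib 12 mm wide (x), 40 mm long (y), z 10 to 36 mm. Seated, origin and axes match nest_l. Outline, mm: bar x -11..+11, y -38..+44; leg x up to +41 at y -38..-16. About 150 g.
- plate_t: red T-shaped forming plate; may be absent. Origin on its underside, below the centre of the grip rib; 10 mm thick, rib 12 mm wide (x), 34 mm long (y), z 10 to 36 mm. Seated, origin and axes match nest_t. Outline, mm: bar x -41..+41, y -3.5..+18.5; stem x -11..+11, y down to -33.5. About 150 g.
- plate_v: green corner (V-shaped) forming plate; may be absent. Origin on its underside, below the centre of the grip rib; 10 mm thick, rib 12 mm wide (x), 34 mm long (y), z 10 to 36 mm. Seated, origin and axes match nest_v. Outline, mm: bar x -11..+11, y -23..+29; leg x down to -41 at y -23..-1. About 120 g.
- nest_u (a point): point on the floor of the nest of the copper U plate (floor tinted like the plate) where that plate's origin belongs; axes parallel to the fixture's. The nest walls stand 8 mm above this floor with about 2 mm play each side of the plate
- nest_y (a point): point on the floor of the nest of the brass Y plate (floor tinted like the plate) where that plate's origin belongs; axes parallel to the fixture's. The nest walls stand 8 mm above this floor with about 2 mm play each side of the plate. There is no wall between the U and Y nests: the two plates interlock in one common well, with 4 mm between them
- nest_l (a point): point on the floor of the nest of the blue L plate (floor tinted like the plate) where that plate's origin belongs; axes parallel to the fixture's. The nest walls stand 8 mm above this floor with about 2 mm play each side of the plate
- nest_t (a point): point on the floor of the nest of the red T plate (floor tinted like the plate) where that plate's origin belongs; axes parallel to the fixture's. The nest walls stand 8 mm above this floor with about 2 mm play each side of the plate
- nest_v (a point): point on the floor of the nest of the green corner plate (floor tinted like the plate) where that plate's origin belongs; axes parallel to the fixture's. The nest walls stand 8 mm above this floor with about 2 mm play each side of the plate
- block: light wooden packing block, 20 (x) x 64 (y) x 24 mm high, 30 g, origin at the centre of its underside; at the start it lies flat on the floor of the common well of the U and Y plates (6 mm above the bench)
- tub: grey open scrap tub, fixed, 100 (x) x 120 (y) x 45 mm high, walls and floor 4 to 5 mm thick; origin at the centre of its underside
- glue_jar: bystander, must stay where it is: small jar, 48 mm across, 60 mm high; origin under its centre
- flux_can: bystander, must stay where it is: can with a blue band, 54 mm across, 75 mm high; origin under its centre
- pliers: bystander, must stay where it is: pliers with red handles, about 140 mm long, 14 mm high, lying flat; origin at the pivot, jaws towards +x
- mandrel_ring: bystander, must stay where it is: copper ring, 66 mm across, 20 mm high; origin under its centre
Not all that is in view belongs to the job. Of the things like the plate_t, leave any that is turquoise; of the rest the smaller one is meant.

How it is judged:
By the outcome, as a careful person would: the job done as asked, in the order asked, and still so for the second after the job is handed in, with the robot touching nothing.
Of plate_l, plate_t, plate_v only 1 to 3 are there at a start; the rules pass over those that are not, and their reading is None.
At some moment in a run one of plate_u, plate_y, plate_l, plate_t, plate_v may be knocked a few centimetres aside while the robot is not near it.
It also fails if it takes over 210 s, if anything falls off the work surface, if the arm or the gripper's body presses on something with over 40 N, if the wrist force passes 120 N, or if a joint passes its speed limit or range.

## Working session

There is one attempt and no reset: what is moved stays moved. The work goes in short steps, Python scripts to look and compute and a tool call to move; the robot and the scene stay as the last step left them, time stands still between calls to the robot, and variables do not carry over. Pictures are saved under pics/ and viewed, at most 14 in all, crops included, and the job is handed in when it is done.

Besides the shell and the picture viewer there is one more tool, called after "Call:" as name(argument=value, ...), one argument or row to a line, values as JSON. jog_arm: Moves the arm, as the interface text tells. Its arguments: {"type":"object","properties":{"plan":{"type":"array"},"claw":{"type":"number"},"squeeze":{"type":"number"}},"required":["plan"]}

```bash
mkdir -p pics; ls
cat > s.py <<'E'
import cv2,numpy as np
from bench import monitor,optics,ctrl
E
python3 - <<'E'
from s import *
print(monitor.get_obs(), ctrl.hold_point_z)
for c in ("scene","top"):
    r=optics.read_camera(c); cv2.imwrite(f"pics/{c}0.png",r["color"]); np.savez(c+".npz",**{k:r[k] for k in("K","rvec","tvec")}); print(c,r["K"],r["rvec"],r["tvec"])
E
```

```text
pics
{'time_s': 0.0, 'joint_positions': array([ 1.11161145e+00,  1.31142898e-01,  1.48926467e+00,  3.64514815e-05,
        1.52298071e+00, -8.54050118e-02]), 'qvel': array([ 0.0003947 , -0.00109012,  0.00113568, -0.00023836,  0.00014056,
        0.00032804]), 'effort': array([-1.58404259e-04, -5.59846902e+01, -4.91754019e+01,  7.67990830e-02,
        3.54353024e-02, -1.34267912e-04]), 'tool_pos': array([0.21880419, 0.5580846 , 0.21760637]), 'tcp_rot': array([-3.13980668e+00, -1.89443166e-04,  2.76781084e+00]), 'contact_force': array([-0.08134511,  0.22654075, -0.05988663]), 'torque': array([-0.0244668 ,  0.06381488, -0.01827687]), 'grasp_force': 0.0, 'opening': 0.9964081448593604} 0.0188
scene [[458.28394899   0.         318.97686062]
 [  0.         458.28394899 232.96357188]
 [  0.           0.           1.        ]] [ 2.24533262  0.93073726 -0.3733627 ] [-0.29833644 -0.20977629  1.25812577]
top [[565.9185268    0.         319.43127645]
 [  0.         565.9185268  238.12567297]
 [  0.           0.           1.        ]] [ 2.16413634 -2.10734224  0.1500756 ] [-0.03269151  0.47466503  1.15502038]
```

View pics/scene0.png

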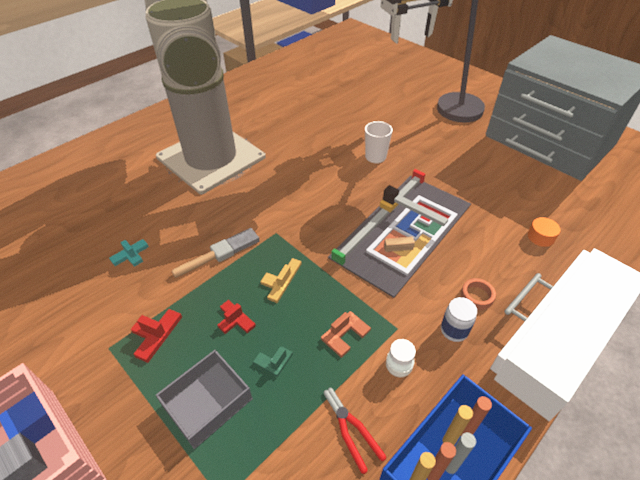

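View pics/top0.png

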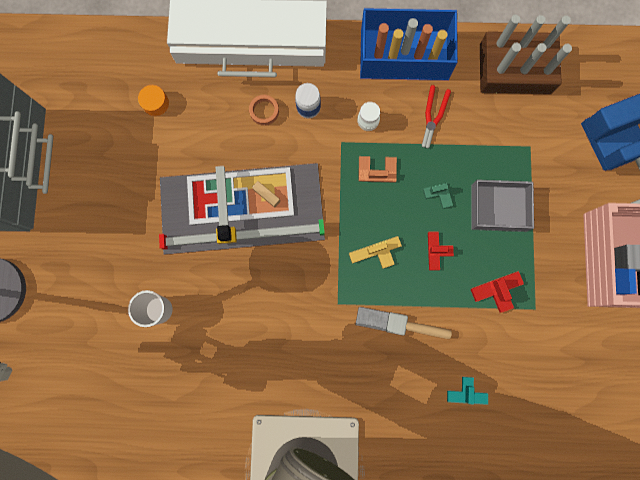

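```bash
cat >> s.py <<'E'
def cam(c):
    d=np.load(c+".npz"); return d["K"],d["rvec"],d["tvec"]
def w(c,px,z):
    "pixels -> world xy at height z"
    K,r,t=cam(c); R=cv2.Rodrigues(r)[0]; px=np.atleast_2d(np.asarray(px,float))
    d=np.c_[px,np.ones(len(px))]@np.linalg.inv(K).T@R; o=-R.T@t.ravel()
    return (o+d*((z-o[2])/d[:,2])[:,None])[:,:2]
def proj(c,P):
    K,r,t=cam(c); return cv2.projectPoints(np.asarray(P,float).reshape(-1,3),r,t,K,None)[0][:,0]
E
python3 - <<'E'
from s import *
Z=dict(gauge_grip=.07,nest_u=.006,nest_y=.006,nest_l=.006,nest_t=.006,nest_v=.006,block=.006)
optics.read_camera("top")
for n in "fixture gauge_grip plate_u plate_y plate_l plate_t plate_v nest_u nest_y nest_l nest_t nest_v block tub glue_jar flux_can pliers mandrel_ring".split():
    for q in optics.spot_point(n,"top"):
        if q["conf"]>.2: print(n,round(q["conf"],2),np.round(q["pixel"]),np.round(w("top",q["pixel"],Z.get(n,0))[0],4))
E
```

```text
gauge_grip 0.79 [222. 231.] [0.48   0.1806]
plate_u 0.98 [468. 392.] [ 0.1659 -0.3375]
plate_u 0.96 [375. 180.] [ 0.6147 -0.1383]
plate_u 0.91 [496. 294.] [ 0.3707 -0.3986]
plate_u 0.89 [376. 249.] [ 0.4594 -0.1418]
plate_u 0.74 [435. 252.] [ 0.4575 -0.2687]
plate_u 0.6 [436. 191.] [ 0.5923 -0.2727]
plate_y 0.98 [468. 392.] [ 0.1659 -0.3375]
plate_y 0.96 [375. 180.] [ 0.6147 -0.1383]
plate_y 0.91 [496. 294.] [ 0.3707 -0.3986]
plate_y 0.89 [376. 249.] [ 0.4594 -0.1418]
plate_y 0.74 [435. 252.] [ 0.4575 -0.2687]
plate_y 0.6 [436. 191.] [ 0.5923 -0.2727]
plate_l 0.98 [468. 392.] [ 0.1659 -0.3375]
plate_l 0.96 [375. 180.] [ 0.6147 -0.1383]
plate_l 0.91 [496. 294.] [ 0.3707 -0.3986]
plate_l 0.89 [376. 249.] [ 0.4594 -0.1418]
plate_l 0.74 [435. 252.] [ 0.4575 -0.2687]
plate_l 0.6 [436. 191.] [ 0.5923 -0.2727]
plate_t 0.98 [468. 392.] [ 0.1659 -0.3375]
plate_t 0.96 [375. 180.] [ 0.6147 -0.1383]
plate_t 0.91 [496. 294.] [ 0.3707 -0.3986]
plate_t 0.89 [376. 249.] [ 0.4594 -0.1418]
plate_t 0.74 [435. 252.] [ 0.4575 -0.2687]
plate_t 0.6 [436. 191.] [ 0.5923 -0.2727]
plate_v 0.98 [468. 392.] [ 0
[... 907 characters left out ...]
0.1117]
nest_t 0.72 [220. 184.] [0.5957 0.202 ]
nest_t 0.63 [270. 209.] [0.5414 0.0909]
nest_t 0.41 [498. 208.] [ 0.5566 -0.4058]
nest_v 0.86 [201. 199.] [0.5606 0.2416]
nest_v 0.84 [261. 181.] [0.6038 0.1117]
nest_v 0.72 [220. 184.] [0.5957 0.202 ]
nest_v 0.63 [270. 209.] [0.5414 0.0909]
nest_v 0.41 [498. 208.] [ 0.5566 -0.4058]
block 0.8 [265. 194.] [0.5739 0.1014]
block 0.63 [227. 210.] [0.5375 0.1833]
tub 0.95 [502. 207.] [ 0.5592 -0.4146]
tub 0.26 [374. 181.] [ 0.6113 -0.1366]
glue_jar 0.62 [369. 120.] [ 0.7526 -0.1241]
flux_can 0.77 [307. 108.] [0.7776 0.0166]
pliers 0.73 [431. 128.] [ 0.7369 -0.261 ]
pliers 0.53 [269. 209.] [0.5426 0.0929]
mandrel_ring 0.94 [263. 112.] [0.7658 0.1162]
```

Scene view: red stop top at (418,177), the carriage mid-rail and the block in the bed. Top view: carriage grip (223,233), red stop (163,241), green stop (321,227), block (266,193), tub (502,205). Plates: U (378,168), V (438,193), Y (376,252). There's no blue plate on the bench.

T candidates: teal (468,392), large red (498,292), small red (440,250). Turquoise is ruled out and the smaller of the two reds is meant, so it should be (440,250). I'll confirm that in a crop.

Run:
```python
from s import *
a=cv2.imread("pics/top0.png")
cv2.imwrite("pics/c1.png",cv2.resize(a[145:315,340:540],None,fx=3.5,fy=3.5,interpolation=cv2.INTER_CUBIC))
cv2.imwrite("pics/c2.png",cv2.resize(a[155:260,155:330],None,fx=4.5,fy=4.5,interpolation=cv2.INTER_CUBIC))
```

```text
(no output)
```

View pics/c1.png

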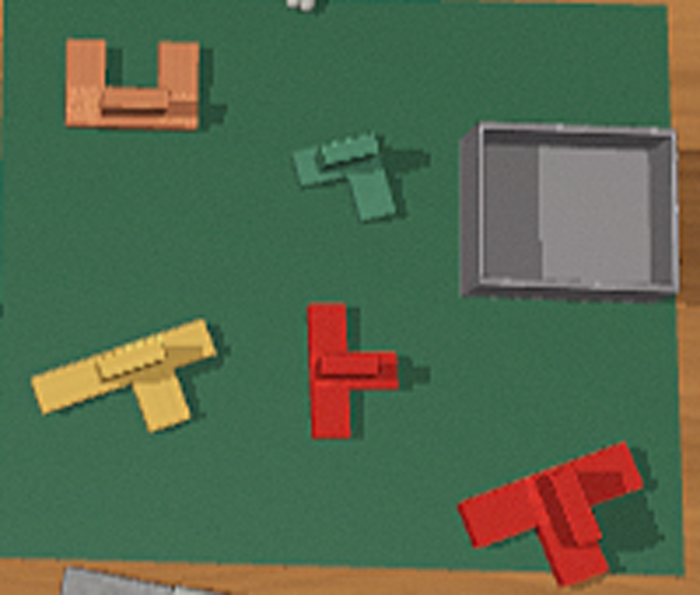

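View pics/c2.png

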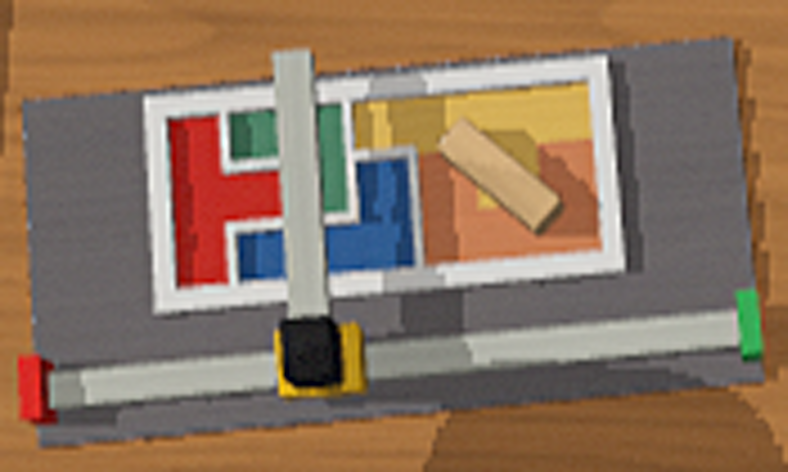

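The crop confirms the T: the small red one at (437,251) has a bar of about 38 px, or 82 mm. The large red one is about 50 px. Working the nest layout out from the play and wall sizes gives T(0,82.5), V(30,42), L(-30,27), Y(30,-48), U(-30,-60) mm, which matches the bed picture. Next I'll fit the poses.

```bash
cat > fit.py <<'E'
from s import *
from scipy.optimize import minimize
def B(x0,x1,y0,y1,z0,z1): return np.array([[x,y,z] for x in(x0,x1) for y in(y0,y1) for z in(z0,z1)])/1000
def plate(boxes,L): return [B(*b,0,10) for b in boxes]+[B(-6,6,-L/2,L/2,10,36)]
M=dict(u=plate([(-11,13,-41,41),(-11,43,-41,-17),(-11,43,17,41)],40),
 y=plate([(-11,11,-53,59),(-43,11,-25,1)],40),
 t=plate([(-41,41,-3.5,18.5),(-11,11,-33.5,18.5)],34),
 v=plate([(-11,11,-23,29),(-41,11,-23,-1)],34),
 block=[B(-10,10,-32,32,0,24)], tub=[B(-50,50,-60,60,0,45)])
NEST=dict(t=(0,.0825),v=(.030,.042),l=(-.030,.027),y=(.030,-.048),u=(-.030,-.060))
def place(P,x,y,a,z=0):
    c,s=np.cos(a),np.sin(a); return P@np.array([[c,s,0],[-s,c,0],[0,0,1]])+[x,y,z]
S=4
def sil(c,m,p,z,o,shape):
    im=np.zeros(shape,np.uint8)
    for b in M[m]:
        h=cv2.convexHull(((proj(c,place(b,*p,z))-o+.5)*S-.5).astype(np.float32))
        cv2.fillConvexPoly(im,np.round(h*16).astype(np.int32),1,shift=4)
    return im
def seg(img,mask):
    "refine a network mask by grabCut on an enlarged crop -> mask, offset"
    x,y,w_,h=cv2.boundingRect(mask.astype(np.uint8)); p=12
    x0,y0=max(x-p,0),max(y-p,0); c=img[y0:y+h+p,x0:x+w_+p]; k=mask[y0:y+h+p,x0:x+w_+p].astype(np.uint8)
    big=cv2.resize(c,None,fx=S,fy=S,interpolation=cv2.INTER_CUBIC); k=cv2.resize(k,None,fx=S,fy=S,interpolation=cv2.INTER_NEAREST)
    K=lambda n:np.ones((n,n),np.uint8); g=np.full(k.shape,cv2.GC_BGD,np.uint8)
    g[cv2.dilate(k,K(17))>0]=cv2.GC_PR_BGD; g[k>0]=cv2.GC_PR_FGD; g[cv2.erode(k,K(13))>0]=cv2.GC_FGD
    cv2.grabCut(big,g,None,np.zeros((1,65)),np.zeros((1,65)),4,cv2.GC_INIT_WITH_MASK)
    return ((g==1)|(g==3)).astype(np.uint8),np.array([x0,y0]),big
def fitpose(c,m,mk,o,z,p0=None,angs=None):
    def f(p):
        s=sil(c,m,p,z,o,mk.shape); return 1-(s&mk).sum()/max((s|mk).sum(),1)
    ys,xs=np.nonzero(mk); ctr=w(c,[[xs.mean()/S+o[0],ys.mean()/S+o[1]]],z+.008)[0]
    best=None
    for a in (angs if angs is not None else np.arange(-180,180,30)):
        q=np.array([*ctr,np.radians(a)]) if p0 is None else np.array(p0,float)
        r=minimize(f,q,method="Nelder-Mead",options=dict(initial_simplex=q+np.array([[0,0,0],[.015,0,0],[0,.015,0],[0,0,.25]]),xatol=1e-5,fatol=1e-5))
        if best is None or r.fun<best.fun: best=r
    return best.x,1-best.fun
E
cat > look.py <<'E'
import sys; from fit import *
# usage: look.py cam  name:col,row[:z] ...
c=sys.argv[1]; img=optics.read_camera(c)["color"]; cv2.imwrite("pics/last.png",img)
for a in sys.argv[2:]:
    m,q=a.split(":")[:2]; z=float((a.split(":")+["0"])[2]); u=np.array(list(map(int,q.split(","))))
    ms=[k["pixels"] for k in optics.masks_of(m if m in("block","tub") else "plate_"+m,c)]
    ms=[k for k in ms if k[max(u[1]-4,0):u[1]+5,max(u[0]-4,0):u[0]+5].any()]
    if not ms: print(m,"no mask"); continue
    mk,o,big=seg(img,ms[0]); p,s=fitpose(c,m,mk,o,z)
    print(c,m,np.round(p[:2],4),round(np.degrees(p[2]),1),"iou",round(s,3),"area",mk.sum()//S**2)
E
python3 look.py top u:378,175 v:440,193 y:376,250 t:440,251 block:266,193:0.006 tub:502,205
python3 - <<'E'
from fit import *
P=[(.614,-.138,0),(.592,-.272,0),(.459,-.142,0),(.457,-.269,0),(.57,.1,.01)]
print(np.round(proj("scene",P)))
E
```

```text
top u [ 0.622  -0.1427] 0.5 iou 0.952 area 724
top v [ 0.5935 -0.2738] 15.2 iou 0.896 area 388
top y [ 0.4603 -0.1418] 20.7 iou 0.959 area 795
top t [ 0.4597 -0.2726] 2.0 iou 0.95 area 627
top block [0.5753 0.102 ] -40.7 iou 0.781 area 255
top tub [ 0.5581 -0.4073] -0.7 iou 0.989 area 3128
[[338. 325.]
 [279. 363.]
 [283. 281.]
 [235. 317.]
 [397. 245.]]
```

```bash
python3 look.py scene u:335,332 v:275,363 y:286,280 t:235,318 tub:204,400
cat > fix.py <<'E'
from fit import *
from scipy.optimize import least_squares
def rect(x0,x1,y0,y1,z): return [((a,b,z),(c,d,z)) for a,b,c,d in((x0,y0,x1,y0),(x1,y0,x1,y1),(x1,y1,x0,y1),(x0,y1,x0,y0))]
E_=np.array(rect(-112,60,-175,175,6)+rect(-53,53,-113,113,14)+rect(-43,43,-103,103,14))/1000.
def fixfit(c,img,p=(.555,.165,.087)):
    g=cv2.GaussianBlur(cv2.cvtColor(img,cv2.COLOR_BGR2GRAY).astype(np.float32),(0,0),.8)
    t=np.linspace(.06,.94,30)[:,None]; P=np.concatenate([a+(b-a)*t for a,b in E_]); Tn=np.concatenate([np.repeat((b-a)[None]/np.linalg.norm(b-a),30,0) for a,b in E_])
    p=np.array(p,float)
    for R in (7,5,3,3,2,2):
        q=proj(c,place(P,*p)); d=proj(c,place(P+Tn*.002,*p))-q; n=np.c_[-d[:,1],d[:,0]]/np.linalg.norm(d,axis=1)[:,None]
        s=np.arange(-R-1,R+1.01,.25); X=(q[:,None]+n[:,None]*s[None,:,None]).astype(np.float32)
        v=cv2.remap(g,X[...,0],X[...,1],cv2.INTER_LINEAR); G=np.abs(v[:,8:]-v[:,:-8])[:,:]; sc=s[4:-4]
        G=G*np.exp(-.5*(sc/R)**2); k=G.argmax(1); ok=(G.max(1)>12); T=q+n*sc[k][:,None]
        f=lambda z:((proj(c,place(P,*z))-T)*n).sum(1)[ok]
        r=least_squares(f,p,loss="soft_l1",f_scale=.5,x_scale=[.01,.01,.05]); p=r.x
    return p,ok.mean(),np.median(np.abs(f(p)))
if __name__=="__main__":
    for c in("top","scene"):
        img=cv2.imread(f"pics/{c}0.png"); p,a,b=fixfit(c,img); print(c,np.round(p[:2],4),round(np.degrees(p[2]),2),a,b)
        for n,(x,y) in NEST.items(): print(n,np.round(place(np.array([x,y,0]),*p)[:2],4),end=" ")
        if c=="top":
            for a_,b_ in E_:
                u=np.round(proj(c,place(np.array([a_,b_]),*p))*16).astype(int)
                cv2.line(img,u[0],u[1],(255,0,255),1,cv2.LINE_AA,4)
            for x in ((-.087,-.140,.07),(-.087,.14,.07)): pass
            cv2.imwrite("pics/ov.png",cv2.resize(img[155:260,155:330],None,fx=4.5,fy=4.5,interpolation=cv2.INTER_NEAREST))
E
python3 fix.py
```

```text
scene u [ 0.6228 -0.1419] -0.4 iou 0.977 area 1074
v no mask
scene y [ 0.4604 -0.1413] 20.8 iou 0.95 area 772
t no mask
tub no mask
top [0.5682 0.1561] 6.88 0.9333333333333333 0.24985601060168633
t [0.5583 0.238 ] v [0.593  0.2014] l [0.5352 0.1793] y [0.6038 0.1121] u [0.5456 0.0929] scene [0.5718 0.1559] 6.41 0.95 0.3146383058576547
t [0.5626 0.2379] v [0.5969 0.201 ] l [0.539  0.1794] y [0.607  0.1116] u [0.5487 0.093 ]
```

View pics/ov.png

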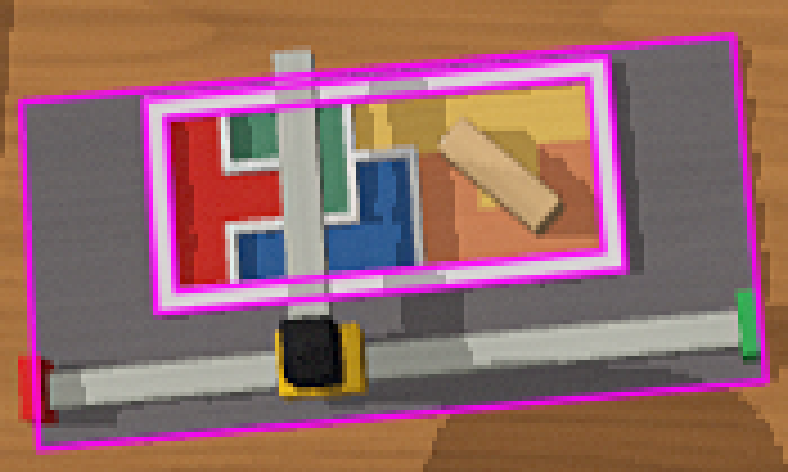

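The overlay of the top-camera fixture fit lies right on the base and tray edges. I'll park the carriage first by pushing its grip block with shut fingers.

```bash
cat > go.py <<'E'
import sys; from s import *
# go.py f|w x y z(mm, TCP) [yaw deg]  -> turn first, then shifts in the tool axes after the turn
FX=np.array([.5682,.1561,np.radians(6.88)])
def run(frame,x,y,z,yaw=None,o=None):
    o=o or monitor.get_obs(); p=np.array(o["tool_pos"])*1000; psi=o["tcp_rot"][2]
    t=np.array([x,y])
    if frame=="f":
        c,s=np.cos(FX[2]),np.sin(FX[2]); t=np.array([[c,-s],[s,c]])@t+FX[:2]*1000
    ps=psi if yaw is None else np.radians(yaw)
    turn=-np.degrees((ps-psi+np.pi)%(2*np.pi)-np.pi); d=np.array([*t,z])-p
    print("t",round(o["time_s"],1),"pos",np.round(p,1),"yaw",round(np.degrees(psi),2),"F",np.round(o["contact_force"],1),"| turn",round(turn,2),"shift",np.round([d[0]*np.cos(ps)+d[1]*np.sin(ps),d[0]*np.sin(ps)-d[1]*np.cos(ps),-d[2]],1))
if __name__=="__main__":
    a=sys.argv[1:]
    while a:
        n=5 if len(a)>4 and a[4] not in("f","w") else 4
        run(a[0],*map(float,a[1:n])); a=a[n:]
E
python3 go.py f -90 -10 150 96.88 f -90 -10 50 96.88
```

```text
t 1.7 pos [219.1 558.6 218.6] yaw 158.58 F [0.4 0.1 0.3] | turn 61.7 shift [-451.4  208.4   68.6]
t 1.7 pos [219.1 558.6 218.6] yaw 158.58 F [0.4 0.1 0.3] | turn 61.7 shift [-451.4  208.4  168.6]
```

Call:
jog_arm(
  plan=[
    [[0, 0, 0], 8.5],
    [[0, 0, 0], 8.5],
    [[0, 0, 0], 8.5],
    [[0, 0, 0], 8.5],
    [[0, 0, 0], 8.5],
    [[0, 0, 0], 8.5],
    [[0, 0, 0], 8.5],
    [[0, 0, 0], 2.2],
  ],
  claw=0,
)

```text
time_s: 2.5
tool_pos: [0.2191, 0.5586, 0.2186]
tcp_rot: [-3.142, 0.0, 1.685]
contact_force: [0.1, -0.4, -0.3]
opening: 0.362
grasp_force: 0.0
```

Call:
jog_arm(
  plan=[
    [[-40, 18, 6], 0],
    [[-40, 18, 6], 0],
    [[-40, 18, 6], 0],
    [[-40, 18, 6], 0],
    [[-40, 18, 6], 0],
    [[-40, 18, 6], 0],
    [[-40, 18, 6], 0],
    [[-40, 18, 6], 0],
  ],
)

```text
time_s: 3.3
tool_pos: [0.4011, 0.2566, 0.1707]
tcp_rot: [3.141, -0.0, 1.691]
contact_force: [0.4, 0.5, 0.6]
opening: 0.005
grasp_force: 0.0
```

```bash
python3 go.py f -90 -10 50 96.88
```

```text
t 3.3 pos [401.1 256.6 170.7] yaw 96.89 F [0.4 0.5 0.6] | turn 0.01 shift [-129.8   63.9  120.7]
```

Call:
jog_arm(
  plan=[
    [[-32, 16, 5], 0],
    [[-32, 16, 5], 0],
    [[-33, 16, 5], 0],
    [[-33, 16, 5], 0],
    [[0, 0, 30], 0],
    [[0, 0, 30], 0],
    [[0, 0, 30], 0],
    [[0, 0, 11], 0],
  ],
)

```text
time_s: 4.1
tool_pos: [0.4772, 0.1362, 0.0465]
tcp_rot: [-3.137, 0.0, 1.691]
contact_force: [-0.3, 0.2, -0.7]
opening: 0.007
grasp_force: 0.0
```

```bash
python3 go.py f -90 115 50 96.88 f -90 122.5 50 96.88
```

```text
t 4.1 pos [477.2 136.2  46.5] yaw 96.86 F [-0.3  0.2 -0.7] | turn -0.02 shift [123.9   2.7  -3.5]
t 4.1 pos [477.2 136.2  46.5] yaw 96.86 F [-0.3  0.2 -0.7] | turn -0.02 shift [131.4   2.7  -3.5]
```

Call:
jog_arm(
  plan=[
    [[15, 0, -2], 0],
    [[16, 1, 0], 0],
    [[16, 0, 0], 0],
    [[16, 1, 0], 0],
    [[16, 0, 0], 0],
    [[16, 0, 0], 0],
    [[16, 0, 0], 0],
    [[5, 0, 0], 0],
  ],
)

```text
time_s: 4.9
tool_pos: [0.4677, 0.2536, 0.0523]
tcp_rot: [3.141, -0.0, 1.692]
contact_force: [-0.4, -2.3, 1.0]
opening: 0.004
grasp_force: 1.1
```

Call:
jog_arm(
  plan=[
    [[2, 0, 0], 0],
    [[2, 0, 0], 0],
    [[2, 0, 0], 0],
    [[2, 0, 0], 0],
    [[2, 0, 0], 0],
    [[2, 0, 0], 0],
    [[0, 0, 0], 0],
    [[0, 0, 0], 0],
  ],
)

```text
time_s: 5.7
tool_pos: [0.4659, 0.2642, 0.0514]
tcp_rot: [-3.141, -0.0, 1.691]
contact_force: [-0.1, 0.0, -0.3]
opening: 0.005
grasp_force: 0.0
```

```bash
python3 go.py f -90 122.5 50 96.88
```

```text
t 5.7 pos [465.9 264.2  51.4] yaw 96.89 F [-0.1  0.  -0.3] | turn 0.01 shift [ 2.9 -1.4  1.4]
```

Call:
jog_arm(
  plan=[
    [[2, 0, 0], 0],
    [[1, 0, 0], 0],
    [[1, 0, 0], 0],
    [[0, 0, 0], 0],
    [[0, 0, 0], 0],
    [[0, 0, 0], 0],
    [[0, 0, 0], 0],
    [[0, 0, 0], 0],
  ],
)

```text
time_s: 6.5
tool_pos: [0.4658, 0.265, 0.0515]
tcp_rot: [-3.14, 0.005, 1.69]
contact_force: [-0.5, -16.5, 5.9]
opening: 0.003
grasp_force: 8.1
```

The carriage is against the red stop: TCP fixture y is 120.4 against 120.5 expected. Now I'll back off, lift and turn for the block.

Call:
jog_arm(
  plan=[
    [[-5, 0, 0], 0],
    [[-10, 0, 0], 0],
    [[0, 0, -20], 8],
    [[0, 0, -20], 8],
    [[0, 0, -20], 8],
    [[0, 0, -10], 8],
    [[0, 0, 0], 8],
    [[0, 0, 0], 7.6],
  ],
  claw=46,
)

```text
time_s: 7.3
tool_pos: [0.4678, 0.2532, 0.1222]
tcp_rot: [3.141, -0.001, 0.855]
contact_force: [-0.5, -0.4, 0.0]
opening: 0.464
grasp_force: 0.0
```

```bash
python3 look.py top block:266,193:0.006; cp pics/last.png pics/t1.png; python3 go.py w 575.3 102 80 49.3
python3 - <<'E'
import cv2
a=cv2.imread("pics/t1.png"); cv2.imwrite("pics/t1c.png",cv2.resize(a[150:260,150:330],None,fx=4,fy=4,interpolation=2))
E
```

```text
top block [0.5741 0.1003] -42.6 iou 0.766 area 249
t 7.4 pos [467.4 253.  121.6] yaw 49.16 F [-0.4  0.2 -0.4] | turn -0.14 shift [-44.1 180.3  41.6]
```

View pics/t1c.png

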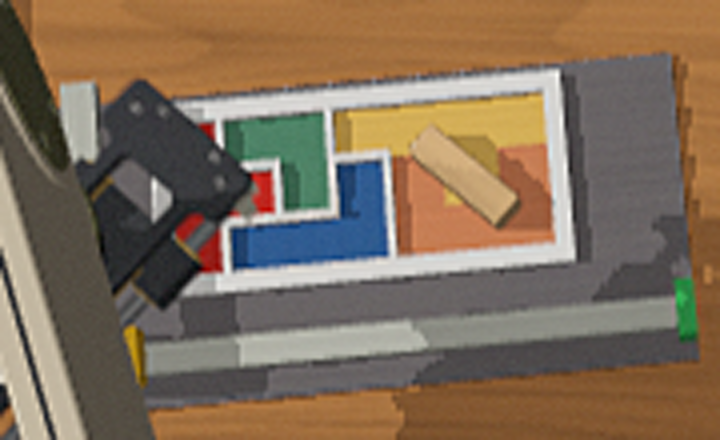

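The gripper is at the left. The block is clear in the well, its top-face corners at crop (430,122), (411,152), (497,225), (520,193).

Run:
```python
from s import *
c=np.array([(430,122),(411,152),(497,225),(520,193)])/4-.5+.125+[150,150]
q=w("top",c,.030); print(np.round(q.mean(0),4)); d=(q[0]+q[1]-q[2]-q[3]); print(np.degrees(np.arctan2(-d[0],d[1])), np.linalg.norm(d)/2)
```

```text
[0.5716 0.0979]
-38.114126135154365 0.06213152250673515
```

Call:
jog_arm(
  plan=[
    [[-9, 36, 0], 0],
    [[-9, 36, 0], 0],
    [[-10, 36, 10], 0],
    [[-10, 36, 10], 0],
    [[-9, 36, 20], 0],
    [[0, 0, 20], 0],
    [[0, 0, 0], 0],
    [[0, 0, 0], 0],
  ],
)

```text
time_s: 8.2
tool_pos: [0.5724, 0.1002, 0.0612]
tcp_rot: [-3.14, 0.001, 0.862]
contact_force: [-0.4, -0.2, 0.1]
opening: 0.46
grasp_force: 0.0
```

```bash
python3 go.py w 573.5 100 10 49.3
```

```text
t 8.2 pos [572.4 100.2  61.2] yaw 49.41 F [-0.4 -0.2  0.1] | turn 0.11 shift [ 0.5  1.  51.2]
```

Then squeeze and lift; both steps are safe to chain.

Call:
jog_arm(
  plan=[
    [[0, 1, 15], 0],
    [[0, 0, 15], 0],
    [[0, 0, 12], 0],
    [[0, 0, 6], 0],
    [[0, 0, 3], 0],
    [[0, 0, 0], 0],
    [[0, 0, 0], 0],
    [[0, 0, 0], 0],
  ],
)

```text
time_s: 9.0
tool_pos: [0.5746, 0.0995, 0.0113]
tcp_rot: [3.141, -0.001, 0.86]
contact_force: [-0.1, 0.2, -0.1]
opening: 0.463
grasp_force: 0.0
```

Call:
jog_arm(
  plan=[
    [[0, 0, 0], 0],
    [[0, 0, 0], 0],
    [[0, 0, 0], 0],
    [[0, 0, 0], 0],
    [[0, 0, 0], 0],
    [[0, 0, -5], 0],
    [[0, 0, -25], 0],
    [[0, 0, -40], 0],
  ],
  claw=0,
  squeeze=15,
)

```text
time_s: 9.8
tool_pos: [0.5712, 0.0992, 0.0784]
tcp_rot: [-3.137, 0.005, 0.86]
contact_force: [-0.0, -0.7, -0.1]
opening: 0.214
grasp_force: 14.9
```

```bash
python3 go.py w 558 -407 120
```

```text
t 9.8 pos [571.2  99.2  78.4] yaw 49.28 F [-0.  -0.7 -0.1] | turn -0.0 shift [-392.3  320.2  -41.6]
```

Call:
jog_arm(
  plan=[
    [[-20, 16, -20], 0],
    [[-30, 25, -20], 0],
    [[-30, 25, 0], 0],
    [[-30, 25, 0], 0],
    [[-30, 25, 0], 0],
    [[-30, 25, 0], 0],
    [[-30, 25, 0], 0],
    [[-30, 25, 0], 0],
  ],
)

```text
time_s: 10.6
tool_pos: [0.5685, -0.2011, 0.121]
tcp_rot: [3.141, -0.0, 0.86]
contact_force: [0.7, 0.6, 0.6]
opening: 0.215
grasp_force: 14.9
```

Call:
jog_arm(
  plan=[
    [[-30, 25, 0], 0],
    [[-30, 25, 0], 0],
    [[-30, 25, 0], 0],
    [[-30, 25, 0], 0],
    [[-30, 19, 0], 0],
    [[-12, 10, 0], 0],
    [[0, 0, 0], 0],
    [[0, 0, 0], 0],
  ],
)

```text
time_s: 11.4
tool_pos: [0.561, -0.4054, 0.1204]
tcp_rot: [-3.141, -0.001, 0.86]
contact_force: [0.1, -0.3, -0.6]
opening: 0.215
grasp_force: 14.9
```

```bash
python3 go.py w 558 -407 22
```

```text
t 11.4 pos [ 561.  -405.4  120.4] yaw 49.28 F [ 0.1 -0.3 -0.6] | turn -0.0 shift [-3.2 -1.2 98.4]
```

Call:
jog_arm(
  plan=[
    [[-3, -1, 25], 0],
    [[0, 0, 25], 0],
    [[0, 0, 25], 0],
    [[0, 0, 15], 0],
    [[0, 0, 8], 0],
    [[0, 0, 0], 0],
    [[0, 0, 0], 0],
    [[0, 0, 0], 0],
  ],
)

```text
time_s: 12.2
tool_pos: [0.5591, -0.4087, 0.0245]
tcp_rot: [3.139, -0.0, 0.86]
contact_force: [0.7, -0.3, 0.0]
opening: 0.21
grasp_force: 14.9
```

Call:
jog_arm(
  plan=[
    [[0, 0, 0], 0],
    [[0, 0, 0], 0],
    [[0, 0, 0], 0],
    [[0, 0, -10], 0],
    [[0, 0, -30], -6],
    [[0, 0, -40], -8],
    [[0, 0, -30], -8],
    [[0, 0, -10], -8.5],
  ],
  claw=38,
)

```text
time_s: 13.0
tool_pos: [0.5601, -0.4097, 0.1491]
tcp_rot: [3.135, 0.004, 1.398]
contact_force: [0.3, -0.5, 0.9]
opening: 0.378
grasp_force: 0.0
```

Call:
jog_arm(
  plan=[
    [[0, 0, 0], -8.5],
    [[-20, -20, 0], -3.7],
    [[0, 0, 0], 0],
    [[0, 0, 0], 0],
    [[0, 0, 0], 0],
    [[0, 0, 0], 0],
    [[0, 0, 0], 0],
    [[0, 0, 0], 0],
  ],
)

```text
time_s: 13.8
tool_pos: [0.5378, -0.427, 0.1426]
tcp_rot: [-3.142, -0.0, 1.606]
contact_force: [-0.5, 0.1, -0.6]
opening: 0.379
grasp_force: 0.0
```

```bash
python3 look.py top t:440,251 ; python3 go.py w 459.7 -272.6 100 92; python3 look.py scene t:235,318
```

```text
top t [ 0.4595 -0.2729] 2.0 iou 0.986 area 600
t 13.9 pos [ 537.7 -427.2  142.6] yaw 92.0 F [ 0.   0.8 -1.4] | turn -0.0 shift [157.2 -72.6  42.6]
scene t [ 0.4603 -0.2719] 2.0 iou 0.974 area 713
```

View pics/last.png

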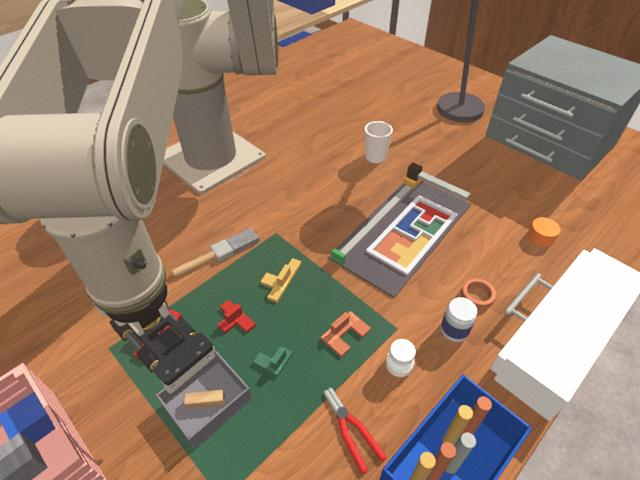

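The block is in the tub at (205,398), the carriage is parked at (414,172), and the well is empty. The T fits agree in both cameras, so I'll fetch it.

Call:
jog_arm(
  plan=[
    [[39, -18, 0], 0],
    [[39, -18, 0], 0],
    [[39, -18, 0], 0],
    [[39, -18, 10], 0],
    [[1, -1, 30], 0],
    [[0, 0, 30], 0],
    [[0, 0, 20], 0],
    [[0, 0, 0], 0],
  ],
)

```text
time_s: 14.8
tool_pos: [0.4569, -0.2713, 0.0495]
tcp_rot: [-3.137, -0.004, 1.606]
contact_force: [-0.5, 0.5, -0.5]
opening: 0.377
grasp_force: 0.0
```

```bash
python3 go.py w 459.7 -272.6 13.5 92
```

```text
t 14.8 pos [ 456.9 -271.3   49.5] yaw 91.99 F [-0.5  0.5 -0.5] | turn -0.01 shift [-1.4  2.8 36. ]
```

Call:
jog_arm(
  plan=[
    [[0, 0, 12], 0],
    [[0, 0, 12], 0],
    [[0, 0, 8], 0],
    [[0, 0, 3], 0],
    [[0, 0, 0], 0],
    [[0, 0, 0], 0],
    [[0, 0, 0], 0],
    [[0, 0, 0], 0],
  ],
)

```text
time_s: 15.6
tool_pos: [0.4595, -0.2733, 0.0181]
tcp_rot: [3.141, 0.001, 1.605]
contact_force: [0.1, -0.5, -0.2]
opening: 0.381
grasp_force: 0.0
```

```bash
python3 go.py w 459.7 -272.6 13.5 92
python3 - <<'E'
from s import *
for i in range(4): optics.read_camera("top"); print(np.round(monitor.get_obs()["tool_pos"]*1000,1))
E
```

```text
t 15.6 pos [ 459.5 -273.3   18.1] yaw 91.98 F [ 0.1 -0.5 -0.2] | turn -0.02 shift [0.7 0.2 4.6]
[ 459.4 -273.2   18.1]
[ 459.4 -273.2   18. ]
[ 459.3 -273.1   17.9]
[ 459.2 -273.1   17.8]
```

Call:
jog_arm(
  plan=[
    [[0.5, 0.3, 3], 0],
    [[0, 0, 1.3], 0],
    [[0, 0, 0], 0],
    [[0, 0, 0], 0],
    [[0, 0, 0], 0],
    [[0, 0, 0], 0],
    [[0, 0, 0], 0],
    [[0, 0, 0], 0],
  ],
)

```text
time_s: 16.6
tool_pos: [0.4594, -0.2726, 0.0134]
tcp_rot: [3.142, 0.0, 1.605]
contact_force: [0.1, -0.7, -0.4]
opening: 0.375
grasp_force: 0.0
```

Call:
jog_arm(
  plan=[
    [[0, 0, 0], 0],
    [[0, 0, 0], 0],
    [[0, 0, 0], 0],
    [[0, 0, 0], 0],
    [[0, 0, 0], 0],
    [[0, 0, 0], 0],
    [[0, 0, 0], 0],
    [[0, 0, 0], 0],
  ],
  claw=0,
  squeeze=30,
)

```text
time_s: 17.4
tool_pos: [0.4595, -0.2726, 0.0134]
tcp_rot: [3.142, 0.0, 1.605]
contact_force: [-0.8, -0.3, 0.2]
opening: 0.122
grasp_force: 30.0
```

```bash
python3 go.py f 0 82.5 80 96.88; python3 look.py top t:440,251
```

```text
t 17.4 pos [ 459.5 -272.6   13.4] yaw 91.98 F [-0.8 -0.3  0.2] | turn -4.9 shift [495.  159.3 -66.6]
t no mask
```

Call:
jog_arm(
  plan=[
    [[0, 0, -10], 0],
    [[0, 0, -35], -2.4],
    [[0, 0, -35], -2.5],
    [[38, 12, 0], 0],
    [[38, 12, 0], 0],
    [[38, 12, 0], 0],
    [[38, 12, 0], 0],
    [[38, 12, 0], 0],
  ],
)

```text
time_s: 18.3
tool_pos: [0.4962, -0.0752, 0.094]
tcp_rot: [3.141, 0.0, 1.691]
contact_force: [0.8, 0.5, -1.3]
opening: 0.126
grasp_force: 30.0
```

Call:
jog_arm(
  plan=[
    [[38, 12, 0], 0],
    [[38, 12, 0], 0],
    [[38, 12, 0], 0],
    [[38, 12, 0], 0],
    [[38, 13, 0], 0],
    [[38, 13, 0], 0],
    [[38, 13, 0], 0],
    [[38, 14, 0], 0],
  ],
)

```text
time_s: 19.1
tool_pos: [0.56, 0.2389, 0.0938]
tcp_rot: [-3.141, 0.0, 1.691]
contact_force: [0.6, -0.9, -2.2]
opening: 0.127
grasp_force: 30.0
```

Call:
jog_arm(
  plan=[
    [[0, 0, 10], 0],
    [[0, 0, 10], 0],
    [[0, 0, 10], 0],
    [[0, 0, 5], 0],
    [[0, 0, 0], 0],
    [[0, 0, 0], 0],
    [[0, 0, 0], 0],
    [[0, 0, 0], 0],
  ],
)

```text
time_s: 19.9
tool_pos: [0.5606, 0.2371, 0.059]
tcp_rot: [3.14, -0.0, 1.691]
contact_force: [-1.4, -0.2, -1.8]
opening: 0.128
grasp_force: 30.0
```

```bash
python3 go.py f 0 82.5 32 96.88
python3 - <<'E'
from s import *
a=optics.read_camera("scene")["color"]; cv2.imwrite("pics/d1.png",cv2.resize(a[140:300,310:490],None,fx=4.2,fy=3.7,interpolation=2))
E
```

```text
t 19.9 pos [560.6 237.1  59. ] yaw 96.86 F [-1.4 -0.2 -1.8] | turn -0.02 shift [ 1.1 -2.1 27. ]
```

View pics/d1.png

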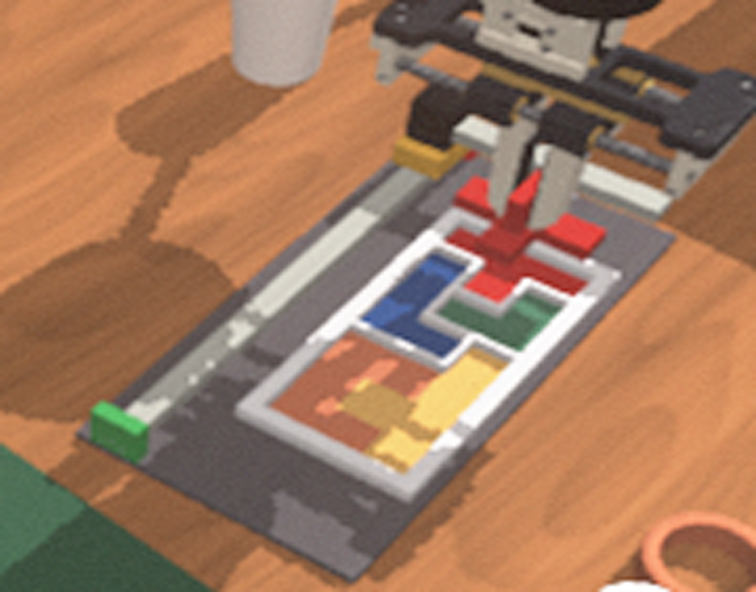

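The T is held in the right orientation above its nest. Before lowering I'll resolve the two cameras' disagreement on the fixture's x.

Run:
```python
import fix; from fix import *
A=fix.E_.copy()
for c in("top","scene"):
    img=cv2.imread(f"pics/{c}0.png") 
    for nm,s in (("base",slice(0,4)),("outer",slice(4,8)),("inner",slice(8,12)),("tray",slice(4,12))):
        fix.E_=A[s]; p,a,b=fixfit(c,img,(.5682,.1561,.12)); print(c,nm,np.round(p[:2],4),round(np.degrees(p[2]),2),round(a,2),round(b,2))
```

```text
top base [0.5661 0.1539] 6.47 0.9 0.55
top outer [0.5686 0.1564] 6.73 0.96 0.22
top inner [0.5697 0.1511] 6.97 0.97 1.48
top tray [0.5688 0.1563] 6.79 0.95 0.25
scene base [0.5748 0.1502] 6.41 0.92 0.54
scene outer [0.5715 0.1555] 6.58 0.98 0.25
scene inner [0.5713 0.1557] 6.24 0.98 0.27
scene tray [0.5714 0.1555] 6.43 0.98 0.26
```

Call:
jog_arm(
  plan=[
    [[0.8, 0, 8], 0],
    [[0, 0, 8], 0],
    [[0, 0, 6], 0],
    [[0, 0, 3], 0],
    [[0, 0, 3], 0],
    [[0, 0, 2], 0],
    [[0, 0, 2], 0],
    [[0, 0, 2], 0],
  ],
)

```text
time_s: 20.75
tool_pos: [0.5602, 0.2381, 0.0244]
tcp_rot: [3.141, -0.0, 1.691]
contact_force: [-0.5, 0.3, -2.0]
opening: 0.127
grasp_force: 30.0
```

```bash
python3 go.py w 560.4 237.9 22
```

```text
t 20.8 pos [560.2 238.1  24.4] yaw 96.88 F [-0.5  0.3 -2. ] | turn -0.0 shift [-0.2  0.2  2.4]
```

Call:
jog_arm(
  plan=[
    [[0, 0, 2], 0],
    [[0, 0, 1], 0],
    [[0, 1, 0], 0],
    [[0, 1, 0], 0],
    [[0, 1, 0], 0],
    [[0, 0, 0], 0],
    [[0, 0, 0], 0],
    [[0, 0, 0], 0],
  ],
)

```text
time_s: 21.55
tool_pos: [0.5616, 0.2383, 0.0211]
tcp_rot: [-3.139, 0.0, 1.691]
contact_force: [-6.9, -0.9, 2.2]
opening: 0.124
grasp_force: 30.0
```

Call:
jog_arm(
  plan=[
    [[0, -1, 0], 0],
    [[0, -1, 0], 0],
    [[0, -1, 0], 0],
    [[0, -1, 0], 0],
    [[0, -1, 0], 0],
    [[0, -1, 0], 0],
    [[0, 0, 0], 0],
    [[0, 0, 0], 0],
  ],
)

```text
time_s: 22.35
tool_pos: [0.5575, 0.2377, 0.0216]
tcp_rot: [3.141, -0.0, 1.691]
contact_force: [2.5, 1.3, -2.6]
opening: 0.128
grasp_force: 30.0
```

Contacts at x=561.6 and 557.5 put the T nest centre at 559.5, so the fixture's x is about 569.3. I'll centre, seat and release.

Call:
jog_arm(
  plan=[
    [[0, 1, 0], 0],
    [[0, 1, 0], 0],
    [[0, 0, 1], 0],
    [[0, 0, 0.8], 0],
    [[0, 0, 0.5], 0],
    [[0, 0, 0], 0],
    [[0, 0, 0], 0],
    [[0, 0, 0], 0],
  ],
)

```text
time_s: 23.15
tool_pos: [0.5588, 0.2379, 0.0194]
tcp_rot: [-3.141, 0.0, 1.691]
contact_force: [-4.2, -0.4, 5.4]
opening: 0.126
grasp_force: 30.0
```

Call:
jog_arm(
  plan=[
    [[0, 0, 0], 0],
    [[0, 0, 0], 0],
    [[0, 0, 0], 0],
    [[0, 0, 0], 0],
    [[0, 0, -5], 0],
    [[0, 0, -15], 0],
    [[0, 0, -30], 0],
    [[0, 0, -40], 0],
  ],
  claw=35,
)

```text
time_s: 23.95
tool_pos: [0.5576, 0.2374, 0.1091]
tcp_rot: [-3.138, 0.001, 1.691]
contact_force: [1.1, 1.0, -1.2]
opening: 0.349
grasp_force: 0.0
```

Call:
jog_arm(
  plan=[
    [[-40, 0, 0], 0],
    [[-40, 0, 0], 0],
    [[-40, 0, 0], 0],
    [[-40, 0, 0], 0],
    [[-40, 0, 0], 0],
    [[-40, 0, 0], 0],
    [[-40, 0, 0], -4],
    [[-40, 0, 0], -4],
  ],
)

```text
time_s: 24.75
tool_pos: [0.6004, -0.0812, 0.1108]
tcp_rot: [3.14, 0.001, 1.833]
contact_force: [0.9, -0.6, -0.6]
opening: 0.351
grasp_force: 0.0
```

```bash
sed -i 's/^FX=.*/FX=np.array([.5693,.1560,np.radians(6.7)])/' go.py
python3 look.py top v:440,193 t:201,199:0.006 y:376,250; python3 look.py scene v:275,363 t:432,215:0.006 ; python3 go.py w 593.5 -273.8 60 105.2
```

```text
top v [ 0.5931 -0.2727] 15.4 iou 0.912 area 406
top t [0.5594 0.2384] 6.6 iou 0.959 area 604
y no mask
scene v [ 0.5924 -0.2708] 20.7 iou 0.805 area 515
scene t [0.5601 0.2402] 7.0 iou 0.845 area 416
t 25.1 pos [600.1 -78.2 109.5] yaw 104.92 F [ 0.4  0.1 -0.6] | turn -0.28 shift [-187.   -57.7   49.5]
```

Call:
jog_arm(
  plan=[
    [[-37, -12, 0], 0],
    [[-37, -12, 0], 0],
    [[-37, -12, 0], 0],
    [[-37, -11, 0], -0.3],
    [[-38, -11, 20], 0],
    [[0, 0, 30], 0],
    [[0, 0, 10], 0],
    [[0, 0, 0], 0],
  ],
)

```text
time_s: 25.9
tool_pos: [0.5905, -0.2716, 0.0466]
tcp_rot: [-3.138, -0.004, 1.837]
contact_force: [0.0, 1.5, 0.5]
opening: 0.351
grasp_force: 0.0
```

Call:
jog_arm(
  plan=[
    [[0, 0, 12], 0],
    [[0, 0, 12], 0],
    [[0, 0, 5], 0],
    [[0, 0, 0], 0],
    [[0, 0, 0], 0],
    [[0, 0, 0], 0],
    [[0, 0, 0], 0],
    [[0, 0, 0], 0],
  ],
)

```text
time_s: 26.7
tool_pos: [0.5923, -0.2743, 0.0205]
tcp_rot: [3.141, 0.001, 1.836]
contact_force: [-0.4, 0.5, -0.1]
opening: 0.354
grasp_force: 0.0
```

```bash
python3 go.py w 593.2 -273 13.5 105.4
```

```text
t 26.7 pos [ 592.3 -274.3   20.5] yaw 105.18 F [-0.4  0.5 -0.1] | turn -0.22 shift [1.  1.2 7. ]
```

Call:
jog_arm(
  plan=[
    [[1, 1, 3], 0],
    [[0, 0, 3], 0],
    [[0, 0, 1], 0],
    [[0, 0, 0], 0],
    [[0, 0, 0], 0],
    [[0, 0, 0], 0],
    [[0, 0, 0], 0],
    [[0, 0, 0], 0],
  ],
)

```text
time_s: 27.5
tool_pos: [0.5928, -0.2729, 0.0131]
tcp_rot: [3.141, 0.0, 1.836]
contact_force: [-0.1, 0.4, -0.2]
opening: 0.348
grasp_force: 0.0
```

Call:
jog_arm(
  plan=[
    [[0, 0, 0], 0],
    [[0, 0, 0], 0],
    [[0, 0, 0], 0],
    [[0, 0, 0], 0],
    [[0, 0, 0], 0],
    [[0, 0, 0], 0],
    [[0, 0, 0], 0],
    [[0, 0, 0], 0],
  ],
  claw=0,
)

```text
time_s: 28.3
tool_pos: [0.5927, -0.2728, 0.013]
tcp_rot: [-3.142, 0.0, 1.836]
contact_force: [-1.0, 0.3, 0.3]
opening: 0.126
grasp_force: 30.0
```

```bash
python3 go.py f 30 42 80 96.7
```

```text
t 28.3 pos [ 592.7 -272.8   13. ] yaw 105.18 F [-1.   0.3  0.3] | turn 8.48 shift [470.6  56.8 -67. ]
```

Call:
jog_arm(
  plan=[
    [[0, 0, -10], 0],
    [[0, 0, -35], 4.2],
    [[0, 0, -35], 4.3],
    [[39, 5, 0], 0],
    [[39, 5, 0], 0],
    [[39, 5, 0], 0],
    [[39, 5, 0], 0],
    [[39, 5, 0], 0],
  ],
)

```text
time_s: 29.1
tool_pos: [0.5947, -0.0748, 0.0938]
tcp_rot: [3.141, 0.0, 1.687]
contact_force: [1.6, -0.4, -1.6]
opening: 0.131
grasp_force: 30.0
```

Call:
jog_arm(
  plan=[
    [[39, 5, 0], 0],
    [[39, 5, 0], 0],
    [[39, 5, 0], 0],
    [[39, 4, 0], 0],
    [[39, 4, 0], 0],
    [[39, 4, 0], 0],
    [[30, 4, 0], 0],
    [[12, 2, 0], 0],
  ],
)

```text
time_s: 29.9
tool_pos: [0.5951, 0.2048, 0.0937]
tcp_rot: [3.141, -0.001, 1.69]
contact_force: [0.1, -0.2, -0.7]
opening: 0.129
grasp_force: 30.0
```

Call:
jog_arm(
  plan=[
    [[0, 0, 15], 0],
    [[0, 0, 15], 0],
    [[0, 0, 10], 0],
    [[0, 0, 4], 0],
    [[0, 0, 0], 0],
    [[0, 0, 0], 0],
    [[0, 0, 0], 0],
    [[0, 0, 0], 0],
  ],
)

```text
time_s: 30.7
tool_pos: [0.5961, 0.2018, 0.0499]
tcp_rot: [3.14, -0.0, 1.687]
contact_force: [0.5, -0.1, -0.7]
opening: 0.131
grasp_force: 30.0
```

```bash
python3 go.py f 30 42 24 96.7
```

```text
t 30.7 pos [596.1 201.8  49.9] yaw 96.68 F [ 0.5 -0.1 -0.7] | turn -0.02 shift [-0.3 -2.  25.9]
```

Call:
jog_arm(
  plan=[
    [[0, -1.5, 6], 0],
    [[0, 0, 6], 0],
    [[0, 0, 3], 0],
    [[0, 0, 0], 0],
    [[0, 0, 0], 0],
    [[0, 0, 0], 0],
    [[0, 0, 0], 0],
    [[0, 0, 0], 0],
  ],
)

```text
time_s: 31.5
tool_pos: [0.5942, 0.2016, 0.0343]
tcp_rot: [3.141, -0.0, 1.687]
contact_force: [0.3, 0.3, -0.9]
opening: 0.13
grasp_force: 30.0
```

```bash
python3 go.py f 30 42 24 96.7
```

```text
t 31.5 pos [594.2 201.6  34.3] yaw 96.68 F [ 0.3  0.3 -0.9] | turn -0.02 shift [-0.4 -0.  10.3]
```

Call:
jog_arm(
  plan=[
    [[0, 0, 4], 0],
    [[0, 0, 3], 0],
    [[0, 0, 2], 0],
    [[0, 0, 2], 0],
    [[0, 0, 1], 0],
    [[0, 0, 0], 0],
    [[0, 0, 0], 0],
    [[0, 0, 0], 0],
  ],
)

```text
time_s: 32.3
tool_pos: [0.5941, 0.2016, 0.0222]
tcp_rot: [3.141, -0.0, 1.687]
contact_force: [-0.1, -0.4, -1.2]
opening: 0.129
grasp_force: 30.0
```

Call:
jog_arm(
  plan=[
    [[0, 0, 1.5], 0],
    [[0, 0, 1], 0],
    [[0, 0, 0.8], 0],
    [[0, 0, 0.3], 0],
    [[0, 0, 0], 0],
    [[0, 0, 0], 0],
    [[0, 0, 0], 0],
    [[0, 0, 0], 0],
  ],
)

```text
time_s: 33.1
tool_pos: [0.594, 0.2016, 0.019]
tcp_rot: [3.142, 0.0, 1.687]
contact_force: [-3.7, -1.1, 5.2]
opening: 0.125
grasp_force: 30.0
```

Call:
jog_arm(
  plan=[
    [[0, 0, 0], 0],
    [[0, 0, 0], 0],
    [[0, 0, 0], 0],
    [[0, 0, 0], 0],
    [[0, 0, -5], 0],
    [[0, 0, -15], 0],
    [[0, 0, -30], 0],
    [[0, 0, -40], 0],
  ],
  claw=35,
)

```text
time_s: 33.9
tool_pos: [0.5926, 0.2012, 0.1084]
tcp_rot: [-3.138, 0.0, 1.687]
contact_force: [0.2, 1.0, -0.2]
opening: 0.353
grasp_force: 0.0
```

Call:
jog_arm(
  plan=[
    [[-35, 0, 0], 0],
    [[-35, 0, 0], 0],
    [[-35, 0, 0], 0],
    [[-35, 0, 0], 0],
    [[-35, 0, 0], 0],
    [[-35, 0, 0], 0],
    [[0, 0, 0], 0],
    [[0, 0, 0], 0],
  ],
)

```text
time_s: 34.7
tool_pos: [0.6189, -0.0076, 0.1097]
tcp_rot: [3.14, -0.0, 1.686]
contact_force: [0.3, 1.0, -0.2]
opening: 0.35
grasp_force: 0.0
```

```bash
python3 look.py top v:220,184:0.006 t:201,199:0.006 y:376,250 u:378,175; cp pics/last.png pics/t2.png; python3 look.py scene y:286,280 u:335,332;python3 go.py w 622 -142.5 60 90.5
python3 - <<'E'
import cv2
a=cv2.imread("pics/t2.png"); cv2.imwrite("pics/t2c.png",cv2.resize(a[145:325,150:450],None,fx=2.6,fy=2.6,interpolation=2))
E
```

```text
top v [0.5938 0.2017] 6.6 iou 0.921 area 456
top t [0.5594 0.2384] 6.5 iou 0.957 area 605
top y [ 0.4602 -0.1418] 20.9 iou 0.955 area 798
top u [ 0.6223 -0.1427] 0.6 iou 0.97 area 738
scene y [ 0.4605 -0.1414] 20.9 iou 0.956 area 770
scene u [ 0.6223 -0.1421] 0.0 iou 0.933 area 993
t 35.1 pos [618.4  -6.2 108.4] yaw 96.75 F [ 0.6  0.8 -0.4] | turn 6.25 shift [-136.3    2.4   48.4]
```

View pics/t2c.png

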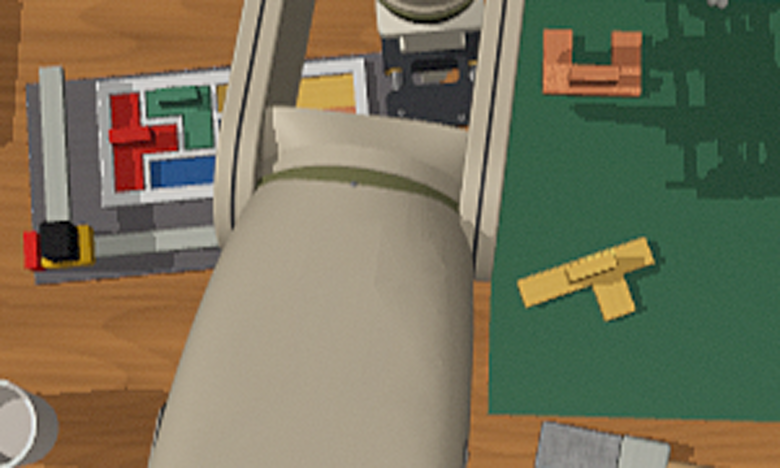

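T (crop 130,140) and V (180,115) sit flat in their nests, and the carriage is still at the red stop. Next is the U.

Call:
jog_arm(
  plan=[
    [[0, 0, 0], 6.3],
    [[-34, 1, 0], 0],
    [[-34, 1, 0], 0],
    [[-34, 1, 0], 0],
    [[-34, 0, 20], 0],
    [[0, 0, 30], 0],
    [[0, 0, 15], 0],
    [[0, 0, 0], 0],
  ],
)

```text
time_s: 35.9
tool_pos: [0.6198, -0.1416, 0.04]
tcp_rot: [-3.136, -0.002, 1.578]
contact_force: [-1.6, 0.3, -0.7]
opening: 0.346
grasp_force: 0.0
```

Call:
jog_arm(
  plan=[
    [[0, 0, 15], 0],
    [[0, 0, 8], 0],
    [[0, 0, 0], 0],
    [[0, 0, 0], 0],
    [[0, 0, 0], 0],
    [[0, 0, 0], 0],
    [[0, 0, 0], 0],
    [[0, 0, 0], 0],
  ],
)

```text
time_s: 36.7
tool_pos: [0.6225, -0.1431, 0.0208]
tcp_rot: [3.141, 0.0, 1.577]
contact_force: [-0.3, 0.2, -1.3]
opening: 0.353
grasp_force: 0.0
```

```bash
python3 go.py w 622.3 -142.5 13.5 90.4
```

```text
t 36.7 pos [ 622.5 -143.1   20.8] yaw 90.38 F [-0.3  0.2 -1.3] | turn -0.02 shift [ 0.6 -0.2  7.3]
```

Call:
jog_arm(
  plan=[
    [[0.6, 0, 3], 0],
    [[0, 0, 3], 0],
    [[0, 0, 1.3], 0],
    [[0, 0, 0], 0],
    [[0, 0, 0], 0],
    [[0, 0, 0], 0],
    [[0, 0, 0], 0],
    [[0, 0, 0], 0],
  ],
)

```text
time_s: 37.5
tool_pos: [0.6224, -0.1424, 0.0133]
tcp_rot: [3.141, 0.0, 1.577]
contact_force: [0.1, 0.6, -0.4]
opening: 0.35
grasp_force: 0.0
```

Call:
jog_arm(
  plan=[
    [[0, 0, 0], 0],
    [[0, 0, 0], 0],
    [[0, 0, 0], 0],
    [[0, 0, 0], 0],
    [[0, 0, 0], 0],
    [[0, 0, 0], 0],
    [[0, 0, 0], 0],
    [[0, 0, 0], 0],
  ],
  claw=0,
)

```text
time_s: 38.3
tool_pos: [0.6223, -0.1424, 0.0131]
tcp_rot: [-3.142, -0.0, 1.577]
contact_force: [-0.4, -0.2, 1.3]
opening: 0.124
grasp_force: 30.0
```

```bash
python3 go.py f -30 -60 80 96.7
```

```text
t 38.3 pos [ 622.3 -142.4   13.1] yaw 90.38 F [-0.4 -0.2  1.3] | turn -6.32 shift [242.6 -47.8 -66.9]
```

Call:
jog_arm(
  plan=[
    [[0, 0, -10], 0],
    [[0, 0, -30], -3],
    [[0, 0, -30], -3.3],
    [[35, -7, 0], 0],
    [[35, -7, 0], 0],
    [[35, -7, 0], 0],
    [[35, -7, 0], 0],
    [[35, -7, 0], 0],
  ],
)

```text
time_s: 39.1
tool_pos: [0.5667, 0.0286, 0.0838]
tcp_rot: [3.141, -0.0, 1.687]
contact_force: [1.0, 1.4, -1.4]
opening: 0.128
grasp_force: 30.0
```

Call:
jog_arm(
  plan=[
    [[35, -7, 0], 0],
    [[22, -4, 0], 0],
    [[10, -2, 0], 0],
    [[0, 0, 15], 0],
    [[0, 0, 15], 0],
    [[0, 0, 8], 0],
    [[0, 0, 5], 0],
    [[0, 0, 2], 0],
  ],
)

```text
time_s: 39.9
tool_pos: [0.5459, 0.0915, 0.0368]
tcp_rot: [-3.14, -0.0, 1.686]
contact_force: [0.3, -0.1, -0.8]
opening: 0.127
grasp_force: 30.0
```

Call:
jog_arm(
  plan=[
    [[0, 0, 2], 0],
    [[0, 0, 0], 0],
    [[0, 0, 0], 0],
    [[0, 0, 0], 0],
    [[0, 0, 0], 0],
    [[0, 0, 0], 0],
    [[0, 0, 0], 0],
    [[0, 0, 0], 0],
  ],
)

```text
time_s: 40.7
tool_pos: [0.5465, 0.0924, 0.0362]
tcp_rot: [3.142, 0.0, 1.688]
contact_force: [-0.1, -0.3, -1.0]
opening: 0.13
grasp_force: 30.0
```

```bash
python3 go.py f -30 -60 22 96.7
```

```text
t 40.7 pos [546.5  92.4  36.2] yaw 96.69 F [-0.1 -0.3 -1. ] | turn -0.01 shift [ 0.5  0.1 14.2]
```

Call:
jog_arm(
  plan=[
    [[0.4, 0, 5], 0],
    [[0, 0, 4], 0],
    [[0, 0, 3], 0],
    [[0, 0, 2], 0],
    [[0, 0, 0], 0],
    [[0, 0, 0], 0],
    [[0, 0, 0], 0],
    [[0, 0, 0], 0],
  ],
)

```text
time_s: 41.5
tool_pos: [0.5466, 0.0928, 0.0224]
tcp_rot: [3.141, 0.0, 1.687]
contact_force: [-0.1, -0.5, -1.6]
opening: 0.126
grasp_force: 30.0
```

Call:
jog_arm(
  plan=[
    [[0, 0, 1.5], 0],
    [[0, 0, 1], 0],
    [[0, 0, 0.8], 0],
    [[0, 0, 0.3], 0],
    [[0, 0, 0], 0],
    [[0, 0, 0], 0],
    [[0, 0, 0], 0],
    [[0, 0, 0], 0],
  ],
)

```text
time_s: 42.3
tool_pos: [0.5464, 0.0928, 0.0191]
tcp_rot: [-3.141, 0.0, 1.687]
contact_force: [-3.9, -0.3, 5.2]
opening: 0.127
grasp_force: 30.0
```

Call:
jog_arm(
  plan=[
    [[0, 0, 0], 0],
    [[0, 0, 0], 0],
    [[0, 0, 0], 0],
    [[0, 0, 0], 0],
    [[0, 0, -5], 0],
    [[0, 0, -15], 0],
    [[0, 0, -30], 0],
    [[0, 0, -40], 0],
  ],
  claw=35,
)

```text
time_s: 43.1
tool_pos: [0.545, 0.0927, 0.1088]
tcp_rot: [-3.138, -0.0, 1.687]
contact_force: [0.5, -0.3, 0.1]
opening: 0.351
grasp_force: 0.0
```

Call:
jog_arm(
  plan=[
    [[-30, 0, 0], -7],
    [[-35, 0, 0], -7],
    [[-35, 0, 0], 0],
    [[-20, 0, 0], 0],
    [[0, 0, 0], 0],
    [[0, 0, 0], 0],
    [[0, 0, 0], 0],
    [[0, 0, 0], 0],
  ],
)

```text
time_s: 43.9
tool_pos: [0.5774, -0.0214, 0.1088]
tcp_rot: [3.142, -0.0, 1.933]
contact_force: [0.3, 0.1, 0.3]
opening: 0.352
grasp_force: 0.0
```

```bash
python3 look.py top u:268,209:0.006 y:376,250; python3 look.py scene y:286,280 u:396,245:0.006;python3 go.py w 460.3 -141.6 60 110.9
```

```text
top u [0.5451 0.0916] 7.9 iou 0.621 area 383
top y [ 0.4603 -0.1418] 20.8 iou 0.959 area 792
scene y [ 0.4604 -0.1413] 20.9 iou 0.962 area 780
scene u [0.5578 0.084 ] 26.0 iou 0.593 area 408
t 44.2 pos [577.6 -22.1 108.5] yaw 110.71 F [-0.1  0.3 -0.5] | turn -0.19 shift [ -69.8 -152.2   48.5]
```

Call:
jog_arm(
  plan=[
    [[-14, -31, 0], -0.2],
    [[-14, -30, 0], 0],
    [[-14, -30, 0], 0],
    [[-14, -31, 10], 0],
    [[-14, -30, 20], 0],
    [[0, 0, 25], 0],
    [[0, 0, 10], 0],
    [[0, 0, 0], 0],
  ],
)

```text
time_s: 45.0
tool_pos: [0.4593, -0.1413, 0.0421]
tcp_rot: [-3.139, -0.002, 1.935]
contact_force: [-0.3, 1.0, 0.7]
opening: 0.349
grasp_force: 0.0
```

Call:
jog_arm(
  plan=[
    [[0, 0, 15], 0],
    [[0, 0, 8], 0],
    [[0, 0, 0], 0],
    [[0, 0, 0], 0],
    [[0, 0, 0], 0],
    [[0, 0, 0], 0],
    [[0, 0, 0], 0],
    [[0, 0, 0], 0],
  ],
)

```text
time_s: 45.8
tool_pos: [0.4607, -0.142, 0.0208]
tcp_rot: [3.141, 0.0, 1.935]
contact_force: [-0.1, -0.0, 0.1]
opening: 0.351
grasp_force: 0.0
```

```bash
python3 go.py w 460.3 -141.7 13.5 110.9
```

```text
t 45.8 pos [ 460.7 -142.    20.8] yaw 110.89 F [-0.1 -0.   0.1] | turn -0.01 shift [ 0.4 -0.2  7.3]
```

Call:
jog_arm(
  plan=[
    [[0.4, 0, 3], 0],
    [[0, 0, 3], 0],
    [[0, 0, 1.3], 0],
    [[0, 0, 0], 0],
    [[0, 0, 0], 0],
    [[0, 0, 0], 0],
    [[0, 0, 0], 0],
    [[0, 0, 0], 0],
  ],
)

```text
time_s: 46.6
tool_pos: [0.4604, -0.1416, 0.0133]
tcp_rot: [3.141, 0.0, 1.935]
contact_force: [0.4, 0.0, -0.3]
opening: 0.35
grasp_force: 0.0
```

Call:
jog_arm(
  plan=[
    [[0, 0, 0], 0],
    [[0, 0, 0], 0],
    [[0, 0, 0], 0],
    [[0, 0, 0], 0],
    [[0, 0, 0], 0],
    [[0, 0, 0], 0],
    [[0, 0, 0], 0],
    [[0, 0, 0], 0],
  ],
  claw=0,
)

```text
time_s: 47.4
tool_pos: [0.4604, -0.1416, 0.0132]
tcp_rot: [-3.142, 0.0, 1.935]
contact_force: [-0.9, -0.9, -0.5]
opening: 0.123
grasp_force: 30.0
```

```bash
python3 go.py f 30 -48 80 96.7; python3 look.py top u:268,209:0.006; cp pics/last.png pics/t3.png
python3 - <<'E'
import cv2
a=cv2.imread("pics/t3.png"); cv2.imwrite("pics/t3c.png",cv2.resize(a[150:260,150:330],None,fx=4,fy=4,interpolation=2))
E
```

```text
t 47.4 pos [ 460.4 -141.6   13.2] yaw 110.88 F [-0.9 -0.9 -0.5] | turn 14.18 shift [234.9 172.9 -66.8]
top u [0.5457 0.0934] 6.7 iou 0.926 area 829
```

View pics/t3c.png

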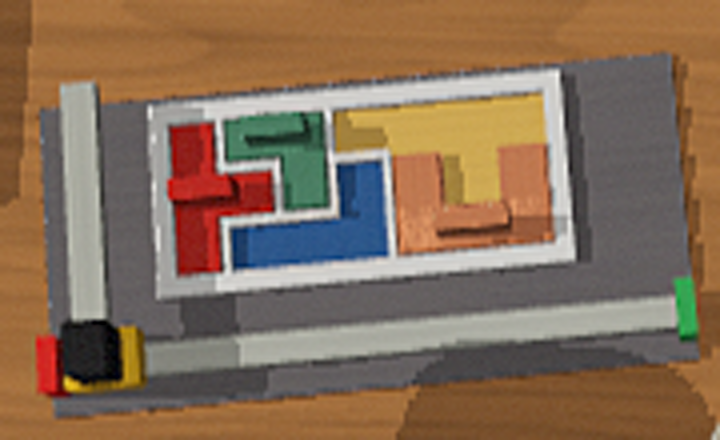

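T, V and U are seated, with U at crop (470,205). The blue nest stays empty because there's no L plate. Now the Y.

Call:
jog_arm(
  plan=[
    [[0, 0, -10], 0],
    [[0, 0, -30], 7],
    [[0, 0, -30], 7.2],
    [[28, 21, 0], 0],
    [[28, 21, 0], 0],
    [[28, 21, 0], 0],
    [[28, 21, 0], 0],
    [[28, 21, 0], 0],
  ],
)

```text
time_s: 48.3
tool_pos: [0.5489, 0.011, 0.0839]
tcp_rot: [3.141, 0.0, 1.687]
contact_force: [1.2, -0.3, -1.8]
opening: 0.125
grasp_force: 30.0
```

Call:
jog_arm(
  plan=[
    [[28, 21, 0], 0],
    [[28, 21, 0], 0],
    [[27, 18, 0], 0],
    [[12, 8, 0], 0],
    [[0, 0, 12], 0],
    [[0, 0, 10], 0],
    [[0, 0, 8], 0],
    [[0, 0, 5], 0],
  ],
)

```text
time_s: 49.1
tool_pos: [0.6033, 0.1106, 0.0463]
tcp_rot: [-3.139, 0.0, 1.686]
contact_force: [-0.2, 0.5, -1.5]
opening: 0.128
grasp_force: 30.0
```

Call:
jog_arm(
  plan=[
    [[0, 0, 2], 0],
    [[0, 0, 0], 0],
    [[0, 0, 0], 0],
    [[0, 0, 0], 0],
    [[0, 0, 0], 0],
    [[0, 0, 0], 0],
    [[0, 0, 0], 0],
    [[0, 0, 0], 0],
  ],
)

```text
time_s: 49.9
tool_pos: [0.6049, 0.112, 0.0463]
tcp_rot: [3.142, 0.0, 1.688]
contact_force: [0.4, -0.0, -1.2]
opening: 0.123
grasp_force: 30.0
```

```bash
python3 go.py f 30 -48 22 96.7
```

```text
t 49.9 pos [604.9 112.   46.3] yaw 96.69 F [ 0.4 -0.  -1.2] | turn -0.01 shift [-0.1 -0.2 24.3]
```

Call:
jog_arm(
  plan=[
    [[0, 0, 6], 0],
    [[0, 0, 5], 0],
    [[0, 0, 4], 0],
    [[0, 0, 4], 0],
    [[0, 0, 3], 0],
    [[0, 0, 2], 0],
    [[0, 0, 0], 0],
    [[0, 0, 0], 0],
  ],
)

```text
time_s: 50.7
tool_pos: [0.6049, 0.1119, 0.0223]
tcp_rot: [3.141, 0.0, 1.687]
contact_force: [-0.2, 0.5, -1.6]
opening: 0.124
grasp_force: 30.0
```

Call:
jog_arm(
  plan=[
    [[0, 0, 1.5], 0],
    [[0, 0, 1], 0],
    [[0, 0, 0.8], 0],
    [[0, 0, 0.3], 0],
    [[0, 0, 0], 0],
    [[0, 0, 0], 0],
    [[0, 0, 0], 0],
    [[0, 0, 0], 0],
  ],
)

```text
time_s: 51.5
tool_pos: [0.605, 0.1119, 0.0193]
tcp_rot: [3.141, 0.0, 1.687]
contact_force: [-3.7, -0.2, 5.6]
opening: 0.127
grasp_force: 30.0
```

Call:
jog_arm(
  plan=[
    [[0, 0, 0], 0],
    [[0, 0, 0], 0],
    [[0, 0, 0], 0],
    [[0, 0, 0], 0],
    [[0, 0, -5], 0],
    [[0, 0, -15], 0],
    [[0, 0, -30], 0],
    [[0, 0, -40], 0],
  ],
  claw=35,
)

```text
time_s: 52.3
tool_pos: [0.6034, 0.1118, 0.1087]
tcp_rot: [-3.138, -0.0, 1.687]
contact_force: [0.8, 0.2, 0.7]
opening: 0.349
grasp_force: 0.0
```

```bash
python3 - <<'E'
from fit import *
a=cv2.imread("pics/scene0.png"); h=cv2.cvtColor(a,cv2.COLOR_BGR2HSV)
r=h[235:275,325:352]; m=(abs(r[...,0].astype(int)-65)<15)&(r[...,1]>120)&(r[...,2]>90); ys,xs=np.nonzero(m); print("green px",xs.min()+325,xs.max()+325,ys.min()+235,ys.max()+235)
FX=(.5693,.156,np.radians(6.7))
for z in(6,30,40,50,60):
    print(z,np.round(proj("scene",place(np.array([[x,y,z] for y in(-160,-170) for x in(-103,-71)])/1e3,*FX))).tolist())
E
python3 go.py f -90 171 110 96.7
```

```text
green px 332 344 249 256
6 [[334.0, 254.0], [346.0, 261.0], [331.0, 256.0], [343.0, 263.0]]
30 [[334.0, 246.0], [346.0, 253.0], [331.0, 249.0], [343.0, 256.0]]
40 [[334.0, 243.0], [346.0, 250.0], [331.0, 246.0], [344.0, 253.0]]
50 [[334.0, 240.0], [347.0, 247.0], [332.0, 243.0], [344.0, 250.0]]
60 [[334.0, 237.0], [347.0, 244.0], [332.0, 240.0], [344.0, 247.0]]
t 52.3 pos [603.4 111.8 108.7] yaw 96.68 F [0.8 0.2 0.7] | turn -0.02 shift [ 218.9 -118.7   -1.3]
```

Call:
jog_arm(
  plan=[
    [[30, -16, 0], 0],
    [[30, -16, 0], 0],
    [[30, -16, 0], 0],
    [[30, -16, 0], 0],
    [[30, -16, 0], 0],
    [[30, -17, 0], 0],
    [[30, -17, 0], 0],
    [[9, -5, 0], 0],
  ],
  claw=0,
)

```text
time_s: 53.1
tool_pos: [0.4597, 0.3182, 0.1102]
tcp_rot: [3.141, -0.001, 1.69]
contact_force: [-0.1, -0.9, -0.3]
opening: 0.007
grasp_force: 0.0
```

```bash
python3 look.py top y:262,183:0.006 u:268,209:0.006; python3 go.py f -90 171 52 96.7
python3 - <<'E'
from s import *
a=cv2.imread("pics/last.png"); b=optics.read_camera("scene")["color"]
A=cv2.resize(a[140:260,140:340],(600,360),interpolation=2); B_=cv2.resize(b[150:300,320:480],(256,240),interpolation=2)
B_=cv2.resize(b[180:280,350:475],(450,360),interpolation=2)
cv2.imwrite("pics/t4.png",cv2.resize(np.hstack([A,B_]),(800,274)))
E
```

```text
top y [0.604  0.1122] 6.0 iou 0.9 area 818
top u [0.5453 0.0931] 6.5 iou 0.923 area 809
t 53.2 pos [461.5 315.8 109.6] yaw 96.77 F [-0.2 -1.2  0.2] | turn 0.07 shift [-0.3 -1.6 57.6]
```

View pics/t4.png

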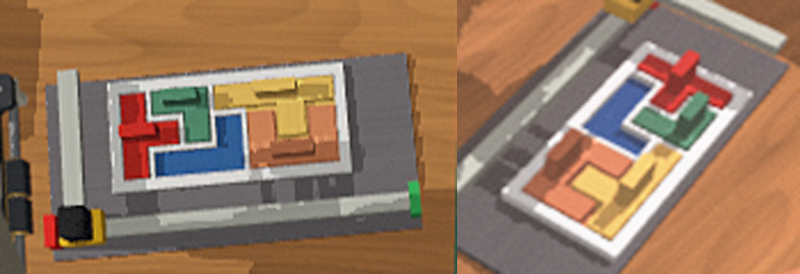

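All four plates are flat in their own nests. Now push the carriage to the green stop.

Call:
jog_arm(
  plan=[
    [[0, -1, 20], 0],
    [[0, 0, 20], 0],
    [[0, 0, 12], 0],
    [[0, 0, 5], 0],
    [[-5, 0, 0], 0],
    [[-10, 0, 0], 0],
    [[-15, 0, 0], 0],
    [[-18, 0, 0], 0],
  ],
)

```text
time_s: 54.1
tool_pos: [0.4664, 0.2672, 0.0525]
tcp_rot: [3.14, -0.001, 1.688]
contact_force: [1.4, 3.1, -2.3]
opening: 0.002
grasp_force: 1.3
```

Call:
jog_arm(
  plan=[
    [[-18, 0, 0], 0],
    [[-18, 0, 0], 0],
    [[-18, 0, 0], 0],
    [[-18, 0, 0], 0],
    [[-18, 0, 0], 0],
    [[-18, 0, 0], 0],
    [[-18, 0, 0], 0],
    [[-18, 0, 0], 0],
  ],
)

```text
time_s: 54.9
tool_pos: [0.4832, 0.1234, 0.0526]
tcp_rot: [3.14, -0.0, 1.687]
contact_force: [2.0, 3.0, -1.1]
opening: 0.006
grasp_force: 1.3
```

```bash
python3 go.py f -90 -120.5 52 96.7
```

```text
t 54.9 pos [483.2 123.4  52.6] yaw 96.67 F [ 2.   3.  -1.1] | turn -0.03 shift [-98.2  -0.6   0.6]
```

Call:
jog_arm(
  plan=[
    [[-18, 0, 0], 0],
    [[-18, 0, 0], 0],
    [[-18, 0, 0], 0],
    [[-16, 0, 0], 0],
    [[-12, 0, 0], 0],
    [[-6, 0, 0], 0],
    [[-3, 0, 0], 0],
    [[-2, 0, 0], 0],
  ],
)

```text
time_s: 55.7
tool_pos: [0.4935, 0.0323, 0.0519]
tcp_rot: [3.141, -0.0, 1.687]
contact_force: [-0.3, 1.9, 0.8]
opening: 0.004
grasp_force: 1.0
```

Call:
jog_arm(
  plan=[
    [[-2, 0, 0], 0],
    [[-1, 0, 0], 0],
    [[-1, 0, 0], 0],
    [[-1, 0, 0], 0],
    [[-1, 0, 0], 0],
    [[0, 0, 0], 0],
    [[0, 0, 0], 0],
    [[0, 0, 0], 0],
  ],
)

```text
time_s: 56.5
tool_pos: [0.4938, 0.0287, 0.0516]
tcp_rot: [-3.141, -0.003, 1.688]
contact_force: [-0.8, 11.7, 3.6]
opening: 0.007
grasp_force: 6.2
```

```bash
python3 go.py f -90 -120.5 52 96.7
```

```text
t 56.5 pos [493.8  28.7  51.6] yaw 96.73 F [-0.8 11.7  3.6] | turn 0.03 shift [-2.9 -0.1 -0.4]
```

Call:
jog_arm(
  plan=[
    [[-1, 0, 0], 0],
    [[-1, 0, 0], 0],
    [[-1, 0, 0], 0],
    [[0, 0, 0], 0],
    [[0, 0, 0], 0],
    [[0, 0, 0], 0],
    [[0, 0, 0], 0],
    [[0, 0, 0], 0],
  ],
)

```text
time_s: 57.3
tool_pos: [0.4938, 0.0286, 0.0517]
tcp_rot: [-3.141, -0.008, 1.689]
contact_force: [-2.4, 26.0, 6.3]
opening: 0.005
grasp_force: 13.2
```

Run:
```python
from s import *
b=optics.read_camera("scene")["color"]; a=optics.read_camera("top")["color"]
cv2.imwrite("pics/t5.png",cv2.resize(np.hstack([cv2.resize(a[150:260,230:340],(400,400),interpolation=2),cv2.resize(b[180:290,320:430],(400,400),interpolation=2)]),(800,400)))
```

```text
(no output)
```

View pics/t5.png

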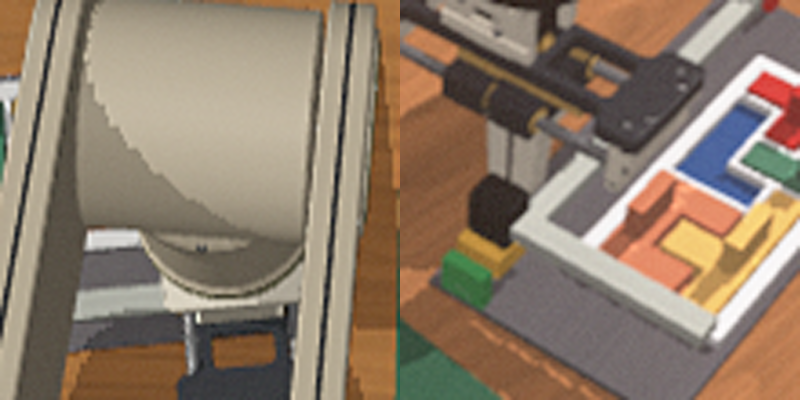

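The saddle is hard against the green stop: force rose to 26 N with no movement. Back off, lift, and do a final check.

Call:
jog_arm(
  plan=[
    [[4, 0, 0], 0],
    [[10, 0, 0], 0],
    [[10, 0, 0], 0],
    [[0, 0, -25], 0],
    [[0, 0, -40], 0],
    [[0, 0, -40], 0],
    [[40, 0, -20], 0],
    [[40, 0, 0], 0],
  ],
)

```text
time_s: 58.2
tool_pos: [0.4847, 0.1275, 0.1812]
tcp_rot: [3.134, 0.0, 1.684]
contact_force: [1.1, -0.5, -0.5]
opening: 0.005
grasp_force: 0.0
```

Call:
jog_arm(
  plan=[
    [[45, -20, 0], 0],
    [[45, -20, 0], 0],
    [[45, -20, 0], 0],
    [[45, -20, 0], 0],
    [[30, -10, 0], 0],
    [[0, 0, 0], 0],
    [[0, 0, 0], 0],
    [[0, 0, 0], 0],
  ],
)

```text
time_s: 59.0
tool_pos: [0.3688, 0.3241, 0.1764]
tcp_rot: [-3.141, 0.001, 1.687]
contact_force: [0.5, 0.4, -0.1]
opening: 0.006
grasp_force: 0.0
```

Run:
```python
from s import *
a=optics.read_camera("top")["color"]; cv2.imwrite("pics/end.png",cv2.resize(a[70:320,140:560],(798,475),interpolation=2))
```

```text
(no output)
```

View pics/end.png

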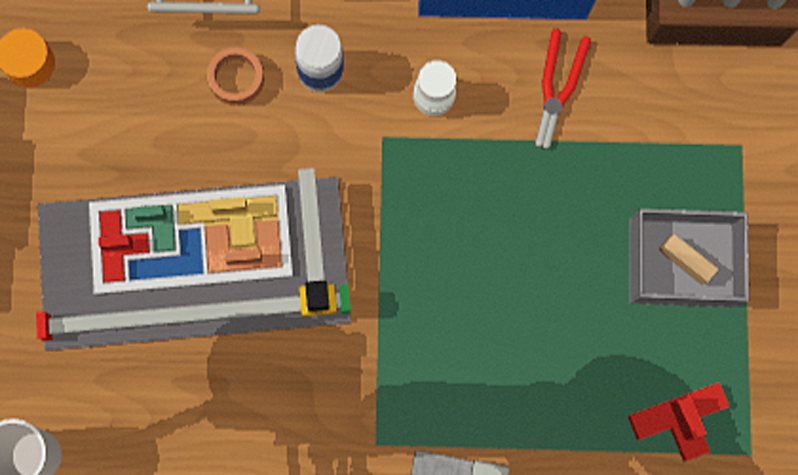

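The picture may show a small gap between the saddle and the green stop, so I'll measure it.

Run:
```python
from s import *
a=optics.read_camera("top")["color"]; FX=np.array([.5693,.156]); t=np.radians(6.7); R=np.array([[np.cos(t),-np.sin(t)],[np.sin(t),np.cos(t)]])
f=lambda px,z:np.round(((w("top",px,z)-FX)@R)*1000,1)
for q in optics.spot_point("gauge_grip","top")[:2]: print(q["conf"],q["pixel"],f(q["pixel"],.07))
h=cv2.cvtColor(a,cv2.COLOR_BGR2HSV).astype(int)
sub=np.s_[205:245,290:335]; off=[290,205]
for n,m,z in(("yellow",(abs(h[...,0]-24)<7)&(h[...,1]>150)&(h[...,2]>110),.037),("green",(abs(h[...,0]-65)<18)&(h[...,1]>120),.030),("black",(h[...,2]<50),.07)):
    ys,xs=np.nonzero(m[sub]); p=np.c_[xs,ys]+off; F=f(p,z); print(n,len(p),"fixture y",F[:,1].min(),F[:,1].max(),"x",F[:,0].min(),F[:,0].max())
b=optics.read_camera("scene")["color"]; r=np.hstack([cv2.resize(a[205:245,285:335],(400,320),interpolation=0),cv2.resize(b[215:265,325:388],(400,320),interpolation=0)]); cv2.imwrite("pics/gap.png",r)
```

```text
0.88 [310.3, 223.0] [[ -86.  -147.9]]
yellow 128 fixture y -159.0 -119.7 x -105.1 -71.6
green 63 fixture y -174.0 -165.1 x -104.7 -73.9
black 168 fixture y -151.0 -128.5 x -106.0 -73.9
```

View pics/gap.png

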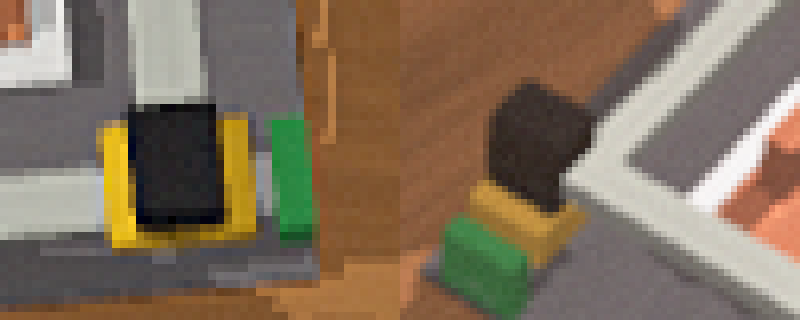

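The saddle centre is at fixture y of about -139.6, against -140 at full travel. It also resisted 26 N without moving. So the carriage is at the end of its travel, and the roughly 5 mm strip seen before the stop is just how the stop is built. I'll hand it in.

```bash
python3 -c "
from bench import ctrl; print(ctrl.sign_off())"
```

```text
the job is handed in; nothing more can be done
None
```

The job is handed in: the block is in the tub, the U, Y, T and V plates are flat in their nests (no L plate was out), the carriage is at its green end stop, and the jar, can, pliers and ring were not touched.

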